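# Shelve the jars by height in the two-tier spice rack

## Robot

A 6-joint arm with a two-finger parallel gripper is mounted at the origin on a cart in front of the work surface, level with it; the furniture and walls round the work are solid. World frame = base frame: x ahead of the robot, y to its left, z up, the work surface at z = 0. Lengths are in m, angles in rad, forces in N, time in s.
With the tool pointing down it reaches from about 0.375 to 0.925 m from the base axis. Payload 5.7 kg.
Tool frame: the origin (TCP) lies midway between the tips of the shut fingers; the grasp point (between the pads) lies 19 mm behind it (tcp_to_grasp is the distance from the TCP to the grasp point, in m); z points along the fingers, y is the line along which they close (so a half turn about z gives the same grasp; the last joint's range is limited). The gripper opens to 85 mm and grips with 20 to 120 N. Pads are 22 mm wide; open, the fingers measure 114 mm over their backs; the gripper's body (76 mm by 85 mm) begins 54 mm behind the grasp point. The pads swing forward as they close: fully open they stand 13 mm farther back than shut.
Start: joints at [1.028, 0.359, 1.51, -0, 1.272, -0.115], TCP at [0.249, 0.546, 0.231] pointing down, gripper open.
Joint ranges: [-2.97, 2.97], [-1.01, 2.36], [0.21, 2.38], [-0.96, 4.11], [0.2, 2.71], [-2.98, 2.98]. Speed limits (rad/s): [2.39, 2.39, 3.14, 3.14, 3.14, 3.14].

## Interface

Orientations are given as a unit quaternion [w, x, y, z].
In Python, from cell import sense, get_image, camera_info, close_job, tcp_to_grasp gives the robot as it stands.
- The arm moves only by the tool apply_moves, never from a script. Its argument "motion" is a list of rows, each an object of numbers: "tx", "ty", "tz": the shift along the tool's x, y, z in mm; "rx", "ry", "rz": the turn, a rotation vector about the tool's x, y, z in degrees; "jaw": the closure, from -1 (fully open) to 1 (shut), so that 0 is half open. In form: [{"tx": .., "ty": .., "tz": .., "rx": .., "ry": .., "rz": .., "jaw": ..}, ...]. A call has 1 to 10 rows; each row shifts and turns the commanded pose from where the row before left it, along the tool's axes as they then stand; what a row does not reach is not made up. A row lasts 1/10 s, in which the tool goes at most 50 mm and 8.59 degrees, less where a joint would pass 70% of its speed; a pose out of reach is approached as far as the arm can. A call with a gripper value outside its range is refused whole. The fingers move at their own pace and stop on an object; the grip force is fixed at half the most. Time passes only in rows, so rows that do not move let the fingers close. It gives the time, the measured TCP pose, the force, the opening and the grip force at its end, in the units of the state.
- sense(): the state, without advancing time (a new reading comes with each control period).
- get_image(name): name is "side" or "top" or "wrist"; returns the picture (400x640x3 uint8, blue, green, red); there is no depth.
- camera_info(name): a dict with "mtx" (3x3 intrinsics, pixels), "R" (3x3) and "t" (3): a world point X has camera coordinates R X + t. Camera axes: x right, y down, z forward; pixel columns grow to the right and rows downward; lengths in m; the calibration is good to about 2 mm. The wrist camera is an equidistant fisheye: a pixel r from the principal point sees the ray r / f radians off the axis. A picture is of the moment at which its call begins: read the wrist's pose just before it. camera_info takes no time and is no camera call; for the wrist camera it gives the pose at the moment of the call.
- close_job(): hands the job in; it is judged then, once.
The state is a dict: "t": time; "joints": joint angles; "joint_vel": joint speeds; "effort": joint torques, N m; "tcp_pos": TCP position; "tool_rot": TCP orientation; "ft_force": force on the tool from outside, world axes, zero at the start; "ft_torque": the same for the moment, N m; "grip_width": opening from 0.0 (shut) to 1.0 (fully open); "finger_force": force on a finger pad.
Only numpy, scipy, OpenCV 4.12 (cv2) and the standard library are available. Lean on these libraries where they do the work, as an engineer would, in place of code of your own. Each camera call takes 0.05 s, during which the arm holds its last target. There are 200 camera calls.

## Task

Put the jars away by height in the small wooden spice rack. First take the squat jar that stands in the upper, tall tier out of it and stand it in the free half of the low tier beside the honey jar; then stand the two tall spice jars from the worktop side by side in the upper tier. Every jar should stand upright with its whole foot on the board, let go and without knocking anything over, and leave the honey jar and the wooden-lidded jar on the worktop where they are.

Things in the scene. Friction and masses are not known exactly. Their poses are not given: they have to be found in the camera images.
- rack: Fixed light-wood two-tier rack, 115 deep x 254 wide x 267 mm high, open in front, 12 mm end panels at x 0..45. Origin at the worktop, mid width; x to its back, y to the left seen from the front, z up. Boards in mm: bottom x -70..45, z 0..16; middle x -45..45, z 101..111; roof x -18..45, z 258..267. Clear height: low tier 85, tall tier 147. Rail (x 36..44) at the back of each tier.
- low_tier (a point): Middle of the front edge of the low tier's floor, on its upper surface (16 mm above the worktop). x points back into the rack, y to the left seen from the front, z up. The floor reaches from x 0 to 115 mm; the board above begins at x = 25 mm, 85 mm up. Usable y: -115 to 115 mm.
- tall_tier (a point): Middle of the front edge of the tall tier's floor, on its upper surface (111 mm above the worktop). x points back into the rack, y to the left seen from the front, z up. The floor reaches from x 0 to 90 mm; the roof above begins at x = 27 mm, 147 mm up. Usable y: -115 to 115 mm.
- squat_jar: Squat opaque round jar with a screw lid, 66 mm high: body diameter 48 mm up to 52 mm, lid diameter 49 mm above. Loose, 0.15 to 0.3 kg. Starts upright in the tall tier, in its left or its right half, its centre 27 to 34 mm behind the front edge. Origin: centre of its underside, z up.
- tall_jar_black: Tall cylindrical glass spice jar with black screw cap, 124 mm high, 49 mm diameter over its full height (cap above 104 mm). Loose, 0.15 to 0.3 kg. Starts upright on the worktop left of the rack or farther left in front of the hob. Origin: centre of its underside, z up.
- tall_jar_steel: Tall cylindrical glass spice jar with steel cap, 108 mm high, 43 mm diameter over its full height (cap above 92 mm). Loose, 0.15 to 0.3 kg. Starts upright on the worktop at the other of those two places. Origin: centre of its underside, z up.
- honey_jar: Bystander: squat glass jar with grey lid, 50 mm diameter, 70 mm high. Loose; it already stands where it belongs, in the low tier, in the left half when the squat jar above is in the right half, and the other way round. Origin: centre of its underside.
- wood_lid_jar: Bystander: round glass jar with flat wooden lid, 59 mm diameter, 78 mm high, on the worktop behind and left of the rack. Loose. Origin: centre of its underside.
Mind the look-alikes: they are no part of the job. What is shaped like the tall_jar_steel but pink is not meant.

How it is judged:
By the outcome, as a careful person would: the job done as asked, in the order asked, and still so for the second after the job is handed in, with the robot touching nothing.
It also fails if it takes over 72 s, if anything falls off the work surface, if the arm or the gripper's body presses on something with over 40 N, if the wrist force passes 120 N, or if a joint passes its speed limit or range.

## Working session

There is one attempt and no reset: what is moved stays moved. The work goes in short steps, Python scripts to look and compute and a tool call to move; the robot and the scene stay as the last step left them, time stands still between calls to the robot, and variables do not carry over. Pictures are saved under pics/ and viewed, at most 10 in all, crops included, and the job is handed in when it is done.

Besides the shell and the picture viewer there is one more tool, called by a JSON object that holds its "op" and its "data", one argument or row to a line. apply_moves: Moves the arm, as the interface text tells. Its arguments: {"type":"object","properties":{"motion":{"type":"array","items":{"type":"object","properties":{"tx":{"type":"number"},"ty":{"type":"number"},"tz":{"type":"number"},"rx":{"type":"number"},"ry":{"type":"number"},"rz":{"type":"number"},"jaw":{"type":"number"}}}}},"required":["motion"]}

```bash
mkdir -p pics; ls; python3 - <<'E'
from cell import *
import cv2, numpy as np
s=sense(); print(s); print(tcp_to_grasp if not callable(tcp_to_grasp) else tcp_to_grasp())
for n in ("side","top"):
    im=get_image(n); cv2.imwrite(f"pics/{n}0.png",im)
    c=camera_info(n); print(n,c)
E
```

```text
pics
{'t': 0.0, 'joints': array([ 1.02789932e+00,  3.59498949e-01,  1.51147827e+00,  7.66872132e-06,
        1.27249368e+00, -1.15089828e-01]), 'joint_vel': array([-0.00103331,  0.00033282,  0.00019451,  0.00157187,  0.00135443,
        0.00231921]), 'effort': array([-4.33137073e-03, -5.27610326e+01, -2.78622633e+01, -3.77705992e-04,
        1.30836497e-02, -5.95864299e-05]), 'tcp_pos': array([0.2485589 , 0.54532055, 0.23043975]), 'tool_rot': array([-3.06889232e-04,  2.12277146e-01,  9.77209052e-01, -8.87572099e-04]), 'ft_force': array([-0.09175224, -0.66179304,  0.16497109]), 'ft_torque': array([ 0.01425727,  0.0273179 , -0.0601544 ]), 'finger_force': 0.0, 'grip_width': 0.9977492909072522}
0.0187
side {'mtx': array([[405.41531879,   0.        , 316.83460813],
       [  0.        , 405.41531879, 200.92933502],
       [  0.        ,   0.        ,   1.        ]]), 'R': array([[ 0.72028412, -0.69351541, -0.01507203],
       [-0.37843905, -0.37465127, -0.84641616],
       [ 0.5813559 ,  0.61536396, -0.53230867]]), 't': array([-0.36647093,  0.28864857,  0.75322844])}
top {'mtx': array([[378.81231771,   0.        , 314.58797937],
       [  0.        , 378.81231771, 206.01735514],
       [  0.        ,   0.        ,   1.        ]]), 'R': array([[ 0.01252712, -0.99967257, -0.02231215],
       [-0.9985769 , -0.01135035, -0.05210901],
       [ 0.0518387 ,  0.02293318, -0.99839212]]), 't': array([0.02274028, 0.56324968, 1.08903259])}
```

View pics/side0.png

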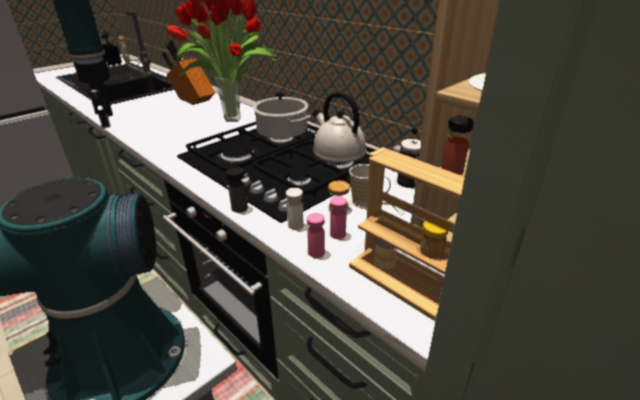

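View pics/top0.png

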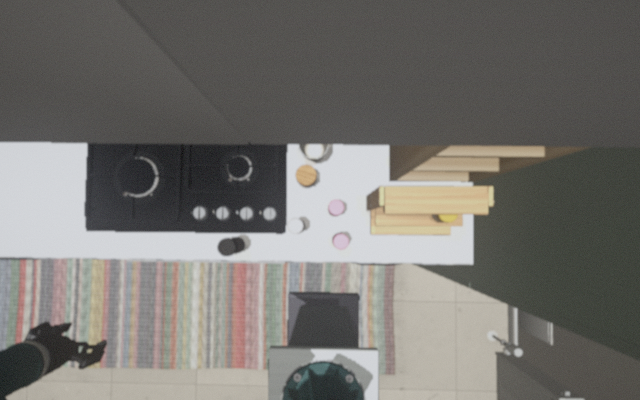

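The side view shows the squat jar (yellow lid, ~435,235) in the rack's tall tier, right half, and honey below left (~385,255). The black jar is at ~(237,190), the steel one at ~(295,210), and two pink decoys sit between that and the rack. In the top view: rack roof cols 380–492, rows 187–213; black cap ~(235,245), steel ~(296,226), yellow lid ~(448,217).

```bash
cat > h.py <<'E'
import numpy as np, cv2
from cell import *
def ray(n,u,v,c=None):
    c=c or camera_info(n); R,t,K=c["R"],c["t"],c["mtx"]
    if n=="wrist":
        x=(u-K[0,2])/K[0,0]; y=(v-K[1,2])/K[1,1]; r=np.hypot(x,y)
        d=np.array([x/r*np.sin(r),y/r*np.sin(r),np.cos(r)]) if r>1e-9 else np.array([0,0,1.])
    else: d=np.linalg.inv(K)@[u,v,1]
    return -R.T@t, R.T@d
def onz(n,u,v,z,c=None):
    o,d=ray(n,u,v,c); return o+d*(z-o[2])/d[2]
def proj(n,X,c=None):
    c=c or camera_info(n); p=c["R"]@np.asarray(X)+c["t"]
    if n=="wrist":
        r=np.arctan2(np.hypot(p[0],p[1]),p[2]); q=p[:2]/np.hypot(p[0],p[1])*r
    else: q=p[:2]/p[2]
    return q*[c["mtx"][0,0],c["mtx"][1,1]]+c["mtx"][:2,2]
E
python3 - <<'E'
from h import *
np.set_printoptions(precision=3,suppress=True)
for n in("top","side"): print(n,ray(n,320,200)[0])
for nm,u,v,z in [("roofFL",380,213,.267),("roofFR",492,213,.267),("roofBL",381,187,.267),("lowFL",370,234,.016),("lowFR",450,235,.016),("yel",448,217,.177),("steel",296,226,.108),("black",240,244,.124),("edge",400,262,0),("edgeR",472,262,0),("cabL",286,145,0)]: print(nm,onz("top",u,v,z))
a=cv2.imread("pics/top0.png")[170:265,350:500]; cv2.imwrite("pics/c1.png",cv2.resize(a,None,fx=5,fy=5,interpolation=cv2.INTER_CUBIC))
a=cv2.imread("pics/side0.png")[130:330,210:480]; cv2.imwrite("pics/c2.png",cv2.resize(a,None,fx=2.9,fy=2.9,interpolation=cv2.INTER_CUBIC))
E
```

```text
top [0.506 0.004 1.117]
side [-0.065 -0.61   0.64 ]
roofFL [ 0.536 -0.123  0.267]
roofFR [ 0.539 -0.371  0.267]
roofBL [ 0.594 -0.125  0.267]
lowFL [ 0.484 -0.132  0.016]
lowFR [ 0.484 -0.361  0.016]
yel [ 0.531 -0.303  0.177]
steel [0.504 0.076 0.108]
black [0.455 0.221 0.124]
edge [ 0.403 -0.221  0.   ]
edgeR [ 0.406 -0.43   0.   ]
cabL [0.745 0.117 0.   ]
```

View pics/c1.png

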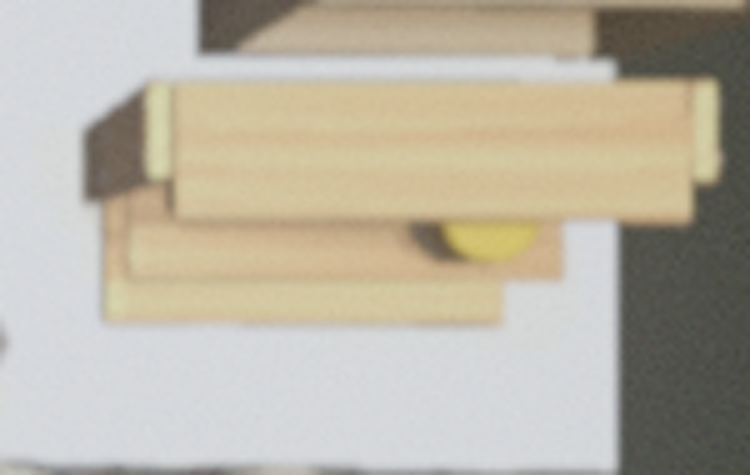

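View pics/c2.png

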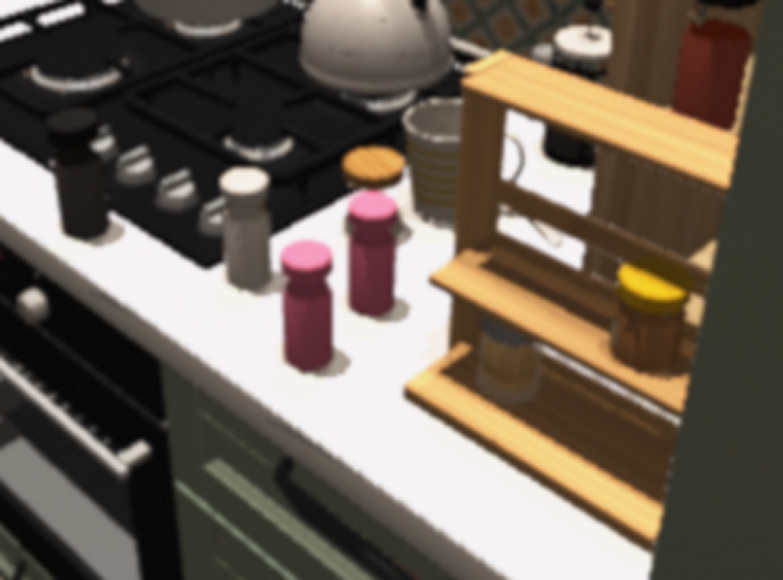

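Rack is aligned with world axes, front of the low floor at x≈0.484, centre y≈-0.247. No yaw change is needed for the swing to the rack, so I'll move there with the tool pointing down and log joints to identify the kinematics.

{"op": "apply_moves", "data": {
  "motion": [
    {"tx": -28, "ty": -20, "tz": -15},
    {"tx": -28, "ty": -20, "tz": -15},
    {"tx": -28, "ty": -20, "tz": -15},
    {"tx": -28, "ty": -20, "tz": -15},
    {"tx": -28, "ty": -20, "tz": -15},
    {"tx": -28, "ty": -20, "tz": -15},
    {"tx": -28, "ty": -20, "tz": -15},
    {"tx": -28, "ty": -20, "tz": -15},
    {"tx": -28, "ty": -20, "tz": -15},
    {"tx": -28, "ty": -20, "tz": -15}
  ]
}}

```text
schema error: expected keys tx, ty, tz, rx, ry, rz, jaw
```

```bash
cat > log.py <<'E'
from h import *; import json
s=sense(); open("log.jsonl","a").write(json.dumps([list(map(float,s[k])) for k in("joints","tcp_pos","tool_rot")])+"\n")
np.set_printoptions(precision=3,suppress=True); print(s["t"],s["joints"],s["tcp_pos"],s["tool_rot"],s["ft_force"],s["grip_width"])
E
python3 log.py
```

```text
0.1 [ 1.028  0.359  1.511  0.     1.273 -0.115] [0.249 0.545 0.231] [-0.     0.212  0.977 -0.001] [0.31  0.431 0.253] 0.9991122943197743
```

All keys are needed.

{"op": "apply_moves", "data": {
  "motion": [
    {"tx": -28, "ty": -20, "tz": -15, "rx": 0, "ry": 0, "rz": 0, "jaw": -1},
    {"tx": -28, "ty": -20, "tz": -15, "rx": 0, "ry": 0, "rz": 0, "jaw": -1},
    {"tx": -28, "ty": -20, "tz": -15, "rx": 0, "ry": 0, "rz": 0, "jaw": -1},
    {"tx": -28, "ty": -20, "tz": -15, "rx": 0, "ry": 0, "rz": 0, "jaw": -1},
    {"tx": -28, "ty": -20, "tz": -15, "rx": 0, "ry": 0, "rz": 0, "jaw": -1},
    {"tx": -28, "ty": -20, "tz": -15, "rx": 0, "ry": 0, "rz": 0, "jaw": -1},
    {"tx": -28, "ty": -20, "tz": -15, "rx": 0, "ry": 0, "rz": 0, "jaw": -1},
    {"tx": -28, "ty": -20, "tz": -15, "rx": 0, "ry": 0, "rz": 0, "jaw": -1},
    {"tx": -28, "ty": -20, "tz": -15, "rx": 0, "ry": 0, "rz": 0, "jaw": -1},
    {"tx": -28, "ty": -20, "tz": -15, "rx": 0, "ry": 0, "rz": 0, "jaw": -1}
  ]
}}

```text
t: 1.1
tcp_pos: [0.4209, 0.2464, 0.3816]
tool_rot: [-0.0, 0.212, 0.977, -0.0]
ft_force: [1.7, 0.1, -0.4]
grip_width: 1.001
finger_force: 0.0
```

```bash
python3 log.py
```

```text
1.1 [ 0.388  0.085  1.506 -0.     1.551 -0.755] [0.421 0.246 0.382] [-0.     0.212  0.977 -0.   ] [ 1.727  0.058 -0.433] 1.0008449449661754
```

{"op": "apply_moves", "data": {
  "motion": [
    {"tx": -17, "ty": -37, "tz": 0, "rx": 0, "ry": 0, "rz": 0, "jaw": -1},
    {"tx": -17, "ty": -37, "tz": 0, "rx": 0, "ry": 0, "rz": 0, "jaw": -1},
    {"tx": -17, "ty": -37, "tz": 0, "rx": 0, "ry": 0, "rz": 0, "jaw": -1},
    {"tx": -17, "ty": -37, "tz": 0, "rx": 0, "ry": 0, "rz": 0, "jaw": -1},
    {"tx": -17, "ty": -37, "tz": 0, "rx": 0, "ry": 0, "rz": 0, "jaw": -1},
    {"tx": -17, "ty": -37, "tz": 0, "rx": 0, "ry": 0, "rz": 0, "jaw": -1},
    {"tx": -17, "ty": -37, "tz": 0, "rx": 0, "ry": 0, "rz": 0, "jaw": -1},
    {"tx": -17, "ty": -37, "tz": 0, "rx": 0, "ry": 0, "rz": 0, "jaw": -1},
    {"tx": -17, "ty": -37, "tz": 0, "rx": 0, "ry": 0, "rz": 0, "jaw": -1}
  ]
}}

```text
t: 2.0
tcp_pos: [0.4212, -0.1202, 0.3811]
tool_rot: [-0.0, 0.212, 0.977, 0.0]
ft_force: [-0.2, -0.3, 0.2]
grip_width: 1.003
finger_force: 0.0
```

```bash
python3 log.py
```

```text
2.0 [-0.436  0.004  1.594  0.     1.544 -1.579] [ 0.421 -0.12   0.381] [-0.     0.212  0.977  0.   ] [-0.184 -0.345  0.201] 1.0025860406913354
```

{"op": "apply_moves", "data": {
  "motion": [
    {"tx": 0, "ty": 0, "tz": 0, "rx": 0, "ry": -8, "rz": 0, "jaw": -1},
    {"tx": 0, "ty": 0, "tz": 0, "rx": 0, "ry": -8, "rz": 0, "jaw": -1},
    {"tx": 0, "ty": 0, "tz": 0, "rx": 0, "ry": -8, "rz": 0, "jaw": -1},
    {"tx": 0, "ty": 0, "tz": 0, "rx": 0, "ry": -8, "rz": 0, "jaw": -1}
  ]
}}

```text
t: 2.4
tcp_pos: [0.4217, -0.1189, 0.3817]
tool_rot: [0.272, 0.204, 0.938, -0.059]
ft_force: [-0.2, -0.8, -0.8]
grip_width: 0.999
finger_force: 0.0
```

```bash
python3 log.py; python3 - <<'E'
from h import *; import json
from scipy.optimize import least_squares
from scipy.spatial.transform import Rotation as Ro
L=[json.loads(l) for l in open("log.jsonl")]
def fk(q,p):
    a1,d1,l2,l3,e,D,lat=p
    Rz=lambda a:Ro.from_euler("z",a); Ry=lambda a:Ro.from_euler("y",a)
    r1=Rz(q[0]);r2=r1*Ry(q[1]);r3=r2*Ry(q[2]);r5=r3*Rz(q[3])*Ry(q[4]);r6=r5*Rz(q[5])
    return r1.apply([a1,lat,d1])+r2.apply([0,0,l2])+r3.apply([e,0,l3])+r6.apply([0,0,D]),r6
for l in L:
    q,pos,w=l; M=fk(q,[0]*7)[1]; T=Ro.from_quat([w[1],w[2],w[3],w[0]]); print((M.inv()*T).as_rotvec())
f=lambda p:np.concatenate([fk(l[0],p)[0]-l[1] for l in L]+[1e-3*(p-[0,.3,.35,.35,0,.2,.07])])
r=least_squares(f,[0,.3,.35,.35,0,.2,.07]); print(r.x, np.abs(r.fun[:-7]).max())
E
```

```text
2.4 [-0.436 -0.314  1.975  0.005  0.915 -1.581] [ 0.422 -0.119  0.382] [ 0.272  0.204  0.938 -0.059] [-0.193 -0.795 -0.834] 0.9993560550737353
[-2.84924564e-16 -4.14260567e-17  1.57079633e+00]
[-2.58310731e-16  1.97255468e-16  1.57079633e+00]
[-4.86936803e-16  2.53599119e-16  1.57079633e+00]
[-2.46629547e-16 -1.84972160e-16  1.57079633e+00]
[-1.70517748e-06  2.66448895e-01  6.11044759e-01  4.33602148e-01
  1.12135012e-01  3.72657560e-01  6.89000444e-02] 3.2694638762431616e-06
```

```bash
cat > kin.py <<'E'
from h import *
from scipy.optimize import least_squares
from scipy.spatial.transform import Rotation as Ro
P=[0,.26645,.61104,.43360,.11214,.37266,.0689]
lo=np.array([-2.97,-1.01,.21,-.96,.2,-2.98]);hi=np.array([2.97,2.36,2.38,4.11,2.71,2.98])
E=Ro.from_euler
def fk(q):
    a1,d1,l2,l3,e,D,lat=P
    r1=E("z",q[0]);r2=r1*E("y",q[1]);r3=r2*E("y",q[2]);r5=r3*E("z",q[3])*E("y",q[4]);r6=r5*E("z",q[5]+np.pi/2)
    sh=r1.apply([a1,lat,d1]);el=sh+r2.apply([0,0,l2]);wr=el+r3.apply([e,0,l3])
    return wr+r6.apply([0,0,D]),r6,el,wr
def toolR(az,down,flip=0):
    # az,down in deg: tool z direction; tool y horizontal (left-hand side like start: y=az+90)
    a,d=np.radians([az,down]); z=np.array([np.cos(a)*np.cos(d),np.sin(a)*np.cos(d),-np.sin(d)])
    y=np.array([-np.sin(a),np.cos(a),0])*(-1 if flip else 1)
    return Ro.from_matrix(np.stack([np.cross(y,z),y,z],1))
def ik(pos,R,seeds):
    best=None
    for s in seeds:
        f=lambda q:(lambda F:np.concatenate([F[0]-pos,.3*(F[1]*R.inv()).as_rotvec()]))(fk(q))
        r=least_squares(f,np.clip(s,lo+1e-3,hi-1e-3),bounds=(lo,hi))
        if best is None or r.cost<best.cost: best=r
    return best.x,np.sqrt(2*best.cost)
E
python3 - <<'E'
from kin import *
np.set_printoptions(precision=2,suppress=True)
T={"sq":(.542,-.303,.145),"low":(.518,-.303,.05),"tallL":(.541,-.197,.17),"steel":(.504,.08,.06),"black":(.455,.22,.06)}
for n,g in T.items():
    a0=np.degrees(np.arctan2(g[1],g[0]))
    for br,s4 in(("A",0),("B",3.14)):
        out=[]
        for az in (a0,0 if n in("sq","low","tallL") else a0+25):
            R=None;row=[]
            for d in (0,15,30,45,60):
                R=toolR(az,d); pos=np.array(g)+.0187*R.as_matrix()[:,2]
                q,e=ik(pos,R,[[np.radians(az),0,1.6,s4,1,s6] for s6 in((-1.57,1.57))])
                row.append(f"{d}:{'ok'+str(q) if e<2e-3 else 'x%.2f'%e}")
            out.append(f"az{az:.0f} "+" ".join(row))
        print(n,br,*out,sep="\n  ")
E
```

```text
sq
  A
  az-29 0:x0.25 15:x0.18 30:x0.11 45:x0.04 60:ok[-0.67  0.36  2.01  0.29  0.27 -1.99]
  az0 0:x0.27 15:x0.20 30:x0.14 45:x0.07 60:x0.00
sq
  B
  az-29 0:x0.02 15:x0.04 30:ok[-0.73  0.61  2.38  2.9   0.89  1.62] 45:ok[-0.7   0.41  2.21  2.65  0.28  1.91] 60:ok[-0.67  0.36  2.01  0.29  0.27 -1.99]
  az0 0:ok[-1.21  1.09  2.24  1.93  1.64  1.39] 15:ok[-1.18  0.84  2.27  1.96  1.3   1.6 ] 30:ok[-1.09  0.61  2.22  1.85  0.93  1.93] 45:ok[-0.97  0.45  2.1   1.46  0.63  2.48] 60:x0.00
low
  A
  az-30 0:x0.29 15:x0.22 30:x0.15 45:x0.08 60:x0.03
  az0 0:x0.31 15:x0.24 30:x0.17 45:x0.10 60:x0.03
low
  B
  az-30 0:ok[-0.81  1.52  2.35  2.77  2.27  1.32] 15:x0.03 30:x0.02 45:ok[-0.73  0.67  2.3   2.9   0.61  1.63] 60:x0.02
  az0 0:ok[-1.28  1.32  2.17  1.85  1.67  1.23] 15:ok[-1.24  1.1   2.25  1.95  1.38  1.36] 30:ok[-1.15  0.86  2.25  1.98  1.04  1.6 ] 45:ok[-1.02  0.66  2.18  1.81  0.67  1.99] 60:ok[-0.88  0.56  2.04  1.14  0.44  2.8 ]
tallL
  A
  az-20 0:x0.24 15:x0.17 30:x0.10 45:x0.04 60:ok[-0.52  0.26  2.07  0.29  0.3  -2.  ]
  az0 0:x0.25 15:x0.19 30:x0.12 45:x0.05 60:ok[-0.66  0.
[... 213 characters left out ...]
.92  1.81] 45:ok[-0.79  0.33  2.23  1.62  0.53  2.46] 60:ok[-0.66  0.28  2.04  0.7   0.5  -2.8 ]
steel
  A
  az9 0:x0.29 15:x0.23 30:x0.16 45:x0.09 60:x0.03
  az34 0:x0.31 15:x0.24 30:x0.18 45:x0.11 60:x0.04
steel
  B
  az9 0:x0.04 15:x0.09 30:x0.09 45:x0.04 60:x0.00
  az34 0:ok[-0.8   1.52  2.38  1.7   1.69  0.82] 15:x0.03 30:x0.03 45:x0.01 60:ok[-0.25  0.48  2.25  1.47  0.38  2.49]
black
  A
  az26 0:x0.29 15:x0.23 30:x0.16 45:x0.09 60:x0.03
  az51 0:x0.31 15:x0.24 30:x0.18 45:x0.11 60:x0.04
black
  B
  az26 0:x0.04 15:x0.10 30:x0.09 45:x0.04 60:ok[0.24 0.47 2.32 2.57 0.2  1.95]
  az51 0:ok[-0.52  1.53  2.38  1.68  1.68  0.81] 15:x0.03 30:x0.04 45:x0.01 60:ok[0.04 0.48 2.26 1.48 0.39 2.46]
```

```bash
python3 - <<'E'
from kin import *
np.set_printoptions(precision=2,suppress=True)
T={"sq":(.542,-.303,.148),"low":(.516,-.303,.053),"tallL":(.539,-.197,.181),"tallR":(.539,-.303,.181),"steel":(.504,.08,.07),"black":(.455,.22,.07)}
for n,g in T.items():
    for az in ((-10,0,15,30) if g[1]<0 else (20,40,60,80,100)):
        for d in (20,30,40,45,50):
            R=toolR(az,d); pos=np.array(g)+.0187*R.as_matrix()[:,2]
            q,e=ik(pos,R,[[q1,.5,2.2,s4,1,1.6] for q1 in(np.radians(az),np.radians(az-70)) for s4 in (1.5,2.8)]+[[np.radians(az),.4,2,.3,.5,-2]])
            if e<1e-3: print(n,az,d,q,"margin %.2f"%min((q-lo).min(),(hi-q).min()),"el",fk(q)[2],"wr",fk(q)[3])
E
```

```text
sq -10 20 [-1.07  0.77  2.36  2.25  1.22  1.58] margin 0.02 el [ 0.27 -0.34  0.7 ] wr [ 0.21 -0.25  0.27]
sq -10 30 [-1.01  0.59  2.3   2.18  0.89  1.81] margin 0.08 el [ 0.24 -0.25  0.77] wr [ 0.24 -0.25  0.32]
sq -10 40 [-0.93  0.46  2.21  1.94  0.6   2.15] margin 0.17 el [ 0.22 -0.18  0.81] wr [ 0.27 -0.26  0.38]
sq -10 45 [-0.9   0.42  2.16  1.72  0.49  2.42] margin 0.22 el [ 0.21 -0.15  0.82] wr [ 0.3  -0.26  0.4 ]
sq -10 50 [-0.86  0.39  2.1   1.4   0.43  2.77] margin 0.21 el [ 0.2  -0.13  0.83] wr [ 0.32 -0.26  0.42]
sq 0 20 [-1.15  0.75  2.26  1.94  1.17  1.7 ] margin 0.12 el [ 0.23 -0.35  0.71] wr [ 0.21 -0.3   0.27]
sq 0 30 [-1.09  0.6   2.22  1.85  0.92  1.94] margin 0.16 el [ 0.22 -0.27  0.77] wr [ 0.24 -0.3   0.32]
sq 0 40 [-1.01  0.48  2.14  1.62  0.71  2.27] margin 0.24 el [ 0.21 -0.2   0.81] wr [ 0.27 -0.3   0.38]
sq 0 45 [-0.97  0.44  2.1   1.45  0.63  2.49] margin 0.28 el [ 0.2  -0.18  0.82] wr [ 0.29 -0.3   0.4 ]
sq 0 50 [-0.93  0.41  2.05  1.23  0.58  2.75] margin 0.23 el [ 0.2  -0.15  0.83] wr [ 0.31 -0.3   0.42]
sq 15 20 [-1.21  0.74  2.08  1.55  1.21  1.91] mar
[... 9649 characters left out ...]
in 0.23 el [ 0.36 -0.01  0.76] wr [ 0.41 -0.03  0.32]
black 80 50 [-0.18  0.57  2.14  1.1   0.8   2.2 ] margin 0.24 el [0.34 0.01 0.78] wr [ 0.42 -0.    0.34]
black 100 20 [-0.34  0.92  1.89  0.98  1.4   1.86] margin 0.49 el [ 0.48 -0.1   0.64] wr [ 0.51 -0.11  0.19]
black 100 30 [-0.29  0.81  1.93  0.95  1.26  1.95] margin 0.45 el [ 0.44 -0.06  0.69] wr [ 0.51 -0.08  0.25]
black 100 40 [-0.23  0.7   1.95  0.89  1.13  2.07] margin 0.43 el [ 0.4  -0.02  0.73] wr [ 0.5  -0.05  0.3 ]
black 100 45 [-0.19  0.65  1.96  0.85  1.07  2.14] margin 0.42 el [ 0.38 -0.    0.75] wr [ 0.5  -0.03  0.32]
black 100 50 [-0.15  0.61  1.96  0.81  1.01  2.22] margin 0.42 el [0.36 0.02 0.77] wr [ 0.49 -0.    0.34]
```

```bash
cat >> kin.py <<'E'
def cur():
    s=sense(); w=s["tool_rot"]; return np.array(s["joints"]),np.array(s["tcp_pos"]),Ro.from_quat([w[1],w[2],w[3],w[0]])
def plan(p0,R0,p1,R1,N,q=None,pos_rz=False):
    """N equal rows (constant screw) from pose 0 to 1; prints the row and worst joint margin/speed."""
    from scipy.linalg import logm,expm
    T=lambda p,R:np.block([[R.as_matrix(),np.reshape(p,(3,1))],[np.zeros((1,3)),1]])
    rv=(R0.inv()*R1).as_rotvec()
    if pos_rz and rv[2]<0: rv=rv*(1-2*np.pi/np.linalg.norm(rv))
    w=rv/N; Rr=Ro.from_rotvec(w)
    A=sum((R0*Rr**k).as_matrix() for k in range(N)); t=np.linalg.solve(A,p1-p0)
    d=np.degrees(w); print(f"N={N} t={np.round(t*1000,1)} r={np.round(d,1)}  |t|={np.linalg.norm(t)*1000:.0f} |r|={np.linalg.norm(d):.1f}")
    if q is not None:
        p,R=p0.copy(),R0; vm=0; mm=9; zs=[]
        for k in range(N):
            p=p+R.apply(t); R=R*Rr; q2,e=ik(p,R,[q]); vm=max(vm,np.abs((q2-q)/[.167,.167,.22,.22,.22,.22]).max()); q=q2
            mm=min(mm,(q-lo).min(),(hi-q).min()); zs.append(p)
            if e>1e-3: print("IK fail row",k,e)
        zs=np.array(zs); print("   speed frac %.2f margin %.2f"%(vm,mm),"end q",np.round(q,2),"tcp",np.round(p,3),"min/max",np.round(zs.min(0),2),np.round(zs.max(0),2))
    return p1,R1,q
E
python3 - <<'E'
from kin import *
q,p,R=cur()
R1=toolR(0,58,1); R2=toolR(0,35,1); g=np.array([.542,-.303,.146]); z=R2.as_matrix()[:,2]
p2=g+(.022-.12)*z
s=plan(p,R,np.array([.42,-.25,.36]),R1,22,q,True)
s=plan(s[0],s[1],p2,R2,8,s[2])
s=plan(s[0],s[1],g+.022*z,R2,5,s[2])
E
```

```text
N=22 t=[-8.3  0.3  1.5] r=[0.  0.8 7.2]  |t|=8 |r|=7.2
   speed frac 0.57 margin 0.43 end q [-1.05 -0.12  1.9   0.53  1.13  0.35] tcp [ 0.42 -0.25  0.36] min/max [ 0.42 -0.25  0.36] [ 0.47 -0.12  0.4 ]
N=8 t=[-9.4  6.6 18.3] r=[0.  2.9 0. ]  |t|=22 |r|=2.9
   speed frac 0.80 margin 0.13 end q [-1.3   0.33  2.25  1.43  0.92 -0.88] tcp [ 0.462 -0.303  0.202] min/max [ 0.42 -0.3   0.2 ] [ 0.46 -0.26  0.34]
N=5 t=[-0. -0. 24.] r=[0. 0. 0.]  |t|=24 |r|=0.0
   speed frac 0.33 margin 0.14 end q [-1.05  0.54  2.18  1.77  0.81 -1.06] tcp [ 0.56  -0.303  0.133] min/max [ 0.48 -0.3   0.13] [ 0.56 -0.3   0.19]
```

{"op": "apply_moves", "data": {
  "motion": [
    {"tx": -9.1, "ty": 0.3, "tz": 1.7, "rx": 0, "ry": 0.9, "rz": 7.9, "jaw": -1},
    {"tx": -9.1, "ty": 0.3, "tz": 1.7, "rx": 0, "ry": 0.9, "rz": 7.9, "jaw": -1},
    {"tx": -9.1, "ty": 0.3, "tz": 1.7, "rx": 0, "ry": 0.9, "rz": 7.9, "jaw": -1},
    {"tx": -9.1, "ty": 0.3, "tz": 1.7, "rx": 0, "ry": 0.9, "rz": 7.9, "jaw": -1},
    {"tx": -9.1, "ty": 0.3, "tz": 1.7, "rx": 0, "ry": 0.9, "rz": 7.9, "jaw": -1},
    {"tx": -9.1, "ty": 0.3, "tz": 1.7, "rx": 0, "ry": 0.9, "rz": 7.9, "jaw": -1},
    {"tx": -9.1, "ty": 0.3, "tz": 1.7, "rx": 0, "ry": 0.9, "rz": 7.9, "jaw": -1},
    {"tx": -9.1, "ty": 0.3, "tz": 1.7, "rx": 0, "ry": 0.9, "rz": 7.9, "jaw": -1},
    {"tx": -9.1, "ty": 0.3, "tz": 1.7, "rx": 0, "ry": 0.9, "rz": 7.9, "jaw": -1},
    {"tx": -9.1, "ty": 0.3, "tz": 1.7, "rx": 0, "ry": 0.9, "rz": 7.9, "jaw": -1}
  ]
}}

```text
t: 3.4
tcp_pos: [0.4664, -0.1899, 0.3982]
tool_rot: [0.175, 0.76, 0.61, 0.142]
ft_force: [0.3, 0.3, -0.9]
grip_width: 1.0
finger_force: 0.0
```

{"op": "apply_moves", "data": {
  "motion": [
    {"tx": -9.1, "ty": 0.3, "tz": 1.7, "rx": 0, "ry": 0.9, "rz": 7.9, "jaw": -1},
    {"tx": -9.1, "ty": 0.3, "tz": 1.7, "rx": 0, "ry": 0.9, "rz": 7.9, "jaw": -1},
    {"tx": -9.1, "ty": 0.3, "tz": 1.7, "rx": 0, "ry": 0.9, "rz": 7.9, "jaw": -1},
    {"tx": -9.1, "ty": 0.3, "tz": 1.7, "rx": 0, "ry": 0.9, "rz": 7.9, "jaw": -1},
    {"tx": -9.1, "ty": 0.3, "tz": 1.7, "rx": 0, "ry": 0.9, "rz": 7.9, "jaw": -1},
    {"tx": -9.1, "ty": 0.3, "tz": 1.7, "rx": 0, "ry": 0.9, "rz": 7.9, "jaw": -1},
    {"tx": -9.1, "ty": 0.3, "tz": 1.7, "rx": 0, "ry": 0.9, "rz": 7.9, "jaw": -1},
    {"tx": -9.1, "ty": 0.3, "tz": 1.7, "rx": 0, "ry": 0.9, "rz": 7.9, "jaw": -1},
    {"tx": -9.1, "ty": 0.3, "tz": 1.7, "rx": 0, "ry": 0.9, "rz": 7.9, "jaw": -1},
    {"tx": -9.1, "ty": 0.3, "tz": 1.7, "rx": 0, "ry": 0.9, "rz": 7.9, "jaw": -1}
  ]
}}

```text
t: 4.4
tcp_pos: [0.4209, -0.2503, 0.3576]
tool_rot: [0.001, 0.961, -0.001, 0.275]
ft_force: [-0.5, -0.7, 0.2]
grip_width: 1.002
finger_force: 0.0
```

```bash
python3 - <<'E'
from kin import *
im=get_image("wrist"); cv2.imwrite("pics/w1.png",im)
q,p,R=cur(); print(np.round(q,2),np.round(p,3),R.as_matrix()[:,2].round(3),R.as_matrix()[:,1].round(3),sense()["t"])
R2=toolR(0,35,1); g=np.array([.542,-.303,.146]); z=R2.as_matrix()[:,2]
s=plan(p,R,g-.098*z,R2,8,q)
E
```

```text
[-1.05 -0.12  1.9   0.53  1.12  0.35] [ 0.42  -0.25   0.356] [ 0.528 -0.    -0.849] [-0.008 -1.    -0.004] 4.45
N=8 t=[-9.   6.7 17.9] r=[ 0.   2.9 -0.1]  |t|=21 |r|=2.9
   speed frac 0.80 margin 0.13 end q [-1.3   0.33  2.25  1.43  0.92 -0.88] tcp [ 0.462 -0.303  0.202] min/max [ 0.42 -0.3   0.2 ] [ 0.46 -0.26  0.34]
```

View pics/w1.png

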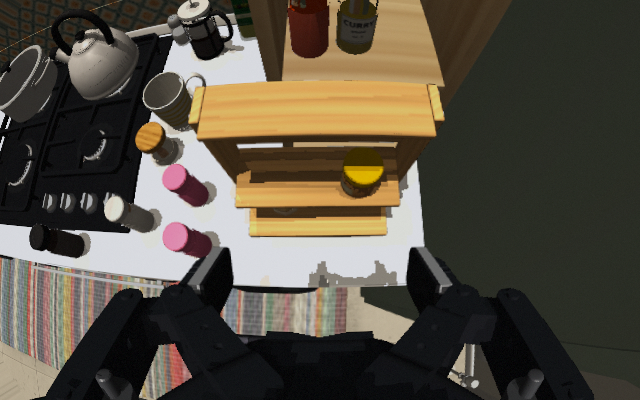

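The wrist view shows the yellow squat lid at ~(363,168) in the tall tier's right half. The steel cap is at ~(118,208), black cap ~(40,238), pink decoys at ~(180,180) and (178,237).

```bash
python3 - <<'E'
from kin import *
im=cv2.imread("pics/w1.png"); c=camera_info("wrist"); hsv=cv2.cvtColor(im,cv2.COLOR_BGR2HSV)
y=cv2.inRange(hsv,(22,200,80),(35,255,255)); n,l,st,ce=cv2.connectedComponentsWithStats(y)
for i in range(1,n):
    if st[i,4]>80: print("yel",st[i],ce[i])
i=1+np.argmax(st[1:,4]); x0,y0,w,h,_=st[i]
for u,v in((x0,y0+h*.4),(x0+w,y0+h*.4),(x0+w/2,y0)): print(onz("wrist",u,v,.177,c).round(4))
for nm,u,v,zz in(("steel",117,207,.108),("black",40,237,.124),("lowFL",249,235,.016),("lowFR",386,235,.016),("midFL",236,205,.111),("midFR",399,205,.111)): print(nm,onz("wrist",u,v,zz,c).round(4))
t=cv2.imread("pics/top0.png")
# caps in top view: squares around
g=cv2.cvtColor(t,cv2.COLOR_BGR2GRAY)
print(g[234:256,214:250:2]); 
E
```

```text
yel [343 166  41  19 607] [363.31136738 173.65074135]
[ 0.5289 -0.2765  0.177 ]
[ 0.5289 -0.3251  0.177 ]
[ 0.5384 -0.3011  0.177 ]
steel [0.5069 0.0733 0.108 ]
black [0.4468 0.2483 0.124 ]
lowFL [ 0.4824 -0.1314  0.016 ]
lowFR [ 0.4808 -0.3578  0.016 ]
midFL [ 0.5092 -0.1334  0.111 ]
midFR [ 0.5074 -0.358   0.111 ]
[[208 206 207 206 208 209 207 207 206 206 206 206 203 188 184 183 196 205]
 [214 215 214 213 213 215 215 213 213 210 210 208 198 176 170 172 188 205]
 [213 213 214 215 213 210 208 208 208 190 187 181 162 153 158 162 169 195]
 [215 215 213 213 210 200 187 183 186 156 140 129 114 130 150 160 159 182]
 [214 213 215 211 192 164 145 130 145 108  83  79  70  95 132 154 156 170]
 [213 214 213 198 157 116  98  85  93  69  56  59  64  68 103 149 156 161]
 [214 213 209 170 106  85  76  78  75  65  56  59  62  61  76 143 158 153]
 [213 214 203 134  84  74  80  81  79  70  53  60  62  62  65 131 155 155]
 [214 214 186  99  75  79  82  82  80  81  53  53  64  63  58 109 154 155]
 [214 214 163  82  77  79  80  79  79  77  61  53  59  65  61 101 152 158]
 [214 210 145  72  79  76  76  8
[... 168 characters left out ...]
 60  62  62  93 139 159]
 [214 203 107  74  79  83  80  81  82  75  75  52  60  61  63  98 136 171]
 [215 205 113  76  82  78  79  78  81  78  75  58  63  60  63 113 154 190]
 [213 206 125  75  80  75  72  78  80  80  69  54  58  64  77 127 181 204]
 [214 210 146  79  78  77  77  81  78  78  65  55  62  76 121 161 203 212]
 [215 213 169  85  74  81  81  78  79  75  63  61  80 121 170 193 211 213]
 [215 214 191 118  75  79  78  79  77  77  89  99 134 171 203 208 213 214]
 [214 214 205 156  84  77  81  74  81 103 141 153 185 202 213 215 213 214]
 [214 215 213 185 124  93  88  86 107 149 185 192 207 212 214 214 215 213]
 [213 213 214 205 169 135 124 135 161 189 208 209 214 214 214 214 213 212]]
```

{"op": "apply_moves", "data": {
  "motion": [
    {"tx": -9, "ty": 6.7, "tz": 17.9, "rx": 0, "ry": 2.9, "rz": -0.1, "jaw": -1},
    {"tx": -9, "ty": 6.7, "tz": 17.9, "rx": 0, "ry": 2.9, "rz": -0.1, "jaw": -1},
    {"tx": -9, "ty": 6.7, "tz": 17.9, "rx": 0, "ry": 2.9, "rz": -0.1, "jaw": -1},
    {"tx": -9, "ty": 6.7, "tz": 17.9, "rx": 0, "ry": 2.9, "rz": -0.1, "jaw": -1},
    {"tx": -9, "ty": 6.7, "tz": 17.9, "rx": 0, "ry": 2.9, "rz": -0.1, "jaw": -1},
    {"tx": -9, "ty": 6.7, "tz": 17.9, "rx": 0, "ry": 2.9, "rz": -0.1, "jaw": -1},
    {"tx": -9, "ty": 6.7, "tz": 17.9, "rx": 0, "ry": 2.9, "rz": -0.1, "jaw": -1},
    {"tx": -9, "ty": 6.7, "tz": 17.9, "rx": 0, "ry": 2.9, "rz": -0.1, "jaw": -1}
  ]
}}

```text
t: 5.25
tcp_pos: [0.4642, -0.3054, 0.2046]
tool_rot: [0.005, 0.886, 0.01, 0.464]
ft_force: [0.3, 0.1, -0.4]
grip_width: 0.999
finger_force: 0.0
```

```bash
python3 - <<'E'
from kin import *
q,p,R=cur(); R2=toolR(0,35,1); g=np.array([.5415,-.302,.146]); z=R2.as_matrix()[:,2]
s=plan(p,R,g+.022*z,R2,5,q); print(onz("top",226.5,246.3,.124),onz("top",296,226,.108))
t=cv2.imread("pics/top0.png"); g=cv2.cvtColor(t,cv2.COLOR_BGR2GRAY); print(g[214:240:1,284:312:2])
E
```

```text
N=5 t=[-0.8 -0.7 23.8] r=[-0.  -0.   0.2]  |t|=24 |r|=0.3
   speed frac 0.33 margin 0.14 end q [-1.05  0.54  2.18  1.77  0.81 -1.07] tcp [ 0.56  -0.302  0.133] min/max [ 0.48 -0.3   0.13] [ 0.56 -0.3   0.19]
[0.44876829 0.25691158 0.124     ] [0.50424431 0.07618752 0.108     ]
[[ 67 148 214 215 215 215 216 216 215 216 215 217 215 216]
 [ 67 151 214 215 215 215 216 215 213 210 210 214 218 216]
 [ 65 151 214 216 214 213 214 213 201 196 198 208 216 217]
 [ 68 158 214 214 212 210 210 206 182 172 174 193 214 215]
 [ 63 158 213 215 208 207 206 199 166 159 163 176 206 216]
 [ 67 157 213 212 209 210 210 201 168 152 160 167 195 215]
 [ 74 158 213 211 212 213 216 209 187 148 155 161 178 211]
 [ 71 158 209 212 214 215 216 217 204 153 146 161 167 205]
 [ 68 158 207 213 215 215 215 215 211 168 141 164 165 205]
 [ 68 155 208 214 215 215 216 215 215 184 131 160 162 205]
 [ 73 161 209 215 215 216 214 217 217 193 126 158 165 204]
 [ 75 179 211 217 216 216 215 214 216 197 121 156 165 203]
 [ 78 191 211 216 214 215 216 215 215 196 122 149 167 207]
 [ 81 196 211 214 216 215 214 217 216 187 120 145 175 212]
 [ 85 197 211 215 216 215 215 216 216 177 120 149 191 214]
 [ 83 196 210 213 215 215 215 218 212 166 139 169 207 214]
 [ 85 197 211 212 213 214 214 214 201 157 179 196 213 215]
 [ 99 199 212 210 214 215 214 212 188 173 202 212 216 216]
 [142 204 217 211 212 213 211 204 185 197 213 216 217 216]
 [186 213 215 213 211 210 208 199 201 212 216 216 215 216]
 [208 215 216 215 213 212 211 208 212 215 216 216 215 214]
 [215 215 214 215 216 214 215 214 215 217 217 214 215 214]
 [215 215 215 215 216 216 216 215 216 215 216 215 216 215]
 [216 216 215 217 215 216 216 215 215 216 216 214 216 216]
 [215 216 214 215 216 216 215 216 216 215 214 216 216 217]
 [216 215 214 217 215 216 215 214 216 216 215 216 216 215]]
```

{"op": "apply_moves", "data": {
  "motion": [
    {"tx": -0.8, "ty": -0.7, "tz": 23.8, "rx": 0, "ry": 0, "rz": 0.2, "jaw": -1},
    {"tx": -0.8, "ty": -0.7, "tz": 23.8, "rx": 0, "ry": 0, "rz": 0.2, "jaw": -1},
    {"tx": -0.8, "ty": -0.7, "tz": 23.8, "rx": 0, "ry": 0, "rz": 0.2, "jaw": -1},
    {"tx": -0.8, "ty": -0.7, "tz": 23.8, "rx": 0, "ry": 0, "rz": 0.2, "jaw": -1},
    {"tx": -0.8, "ty": -0.7, "tz": 23.8, "rx": 0, "ry": 0, "rz": 0.2, "jaw": -1},
    {"tx": 0, "ty": 0, "tz": 0, "rx": 0, "ry": 0, "rz": 0, "jaw": -1}
  ]
}}

```text
t: 5.85
tcp_pos: [0.5609, -0.3003, 0.1322]
tool_rot: [-0.001, 0.887, 0.003, 0.462]
ft_force: [0.5, 0.1, 0.7]
grip_width: 0.999
finger_force: 0.0
```

```bash
python3 - <<'E'
from kin import *
im=get_image("wrist"); cv2.imwrite("pics/w2.png",im); q,p,R=cur(); print(q.round(2),p.round(4),sense()["ft_force"])
E
```

```text
[-1.05  0.55  2.18  1.77  0.81 -1.07] [ 0.5601 -0.3001  0.1329] [ 0.66967368  0.21050545 -0.2647965 ]
```

View pics/w2.png

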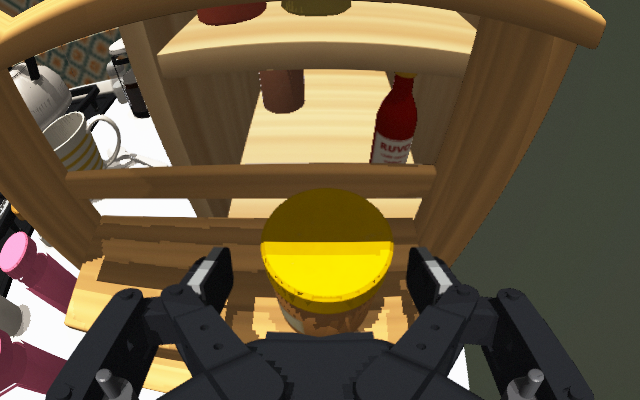

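The jar is centred between the open fingers (lid ~(327,248), pads at cols ~225 and ~425). Closing now.

{"op": "apply_moves", "data": {
  "motion": [
    {"tx": 0, "ty": 0, "tz": 0, "rx": 0, "ry": 0, "rz": 0, "jaw": 1},
    {"tx": 0, "ty": 0, "tz": 0, "rx": 0, "ry": 0, "rz": 0, "jaw": 1},
    {"tx": 0, "ty": 0, "tz": 0, "rx": 0, "ry": 0, "rz": 0, "jaw": 1},
    {"tx": 0, "ty": 0, "tz": 0, "rx": 0, "ry": 0, "rz": 0, "jaw": 1},
    {"tx": 0, "ty": 0, "tz": 0, "rx": 0, "ry": 0, "rz": 0, "jaw": 1},
    {"tx": 0, "ty": 0, "tz": 0, "rx": 0, "ry": 0, "rz": 0, "jaw": 1}
  ]
}}

```text
t: 6.5
tcp_pos: [0.5591, -0.3017, 0.1348]
tool_rot: [-0.0, 0.886, 0.001, 0.463]
ft_force: [-5.8, 0.3, 7.1]
grip_width: 0.547
finger_force: 61.7
```

```bash
python3 - <<'E'
from kin import *
q,p,R=cur(); print(q.round(2),p.round(4),R.as_matrix()[:,2].round(3)); R2=toolR(0,35,1)
# jar lift 12mm & back, down, in
def off(dx,dy,dz): return np.array([.560+dx,-.302+dy,.133+dz])
s=plan(p,R,off(0,0,.012),R2,2,q)
s=plan(s[0],s[1],off(-.13,0,.012),R2,4,s[2])
s=plan(s[0],s[1],off(-.13,0,-.085),R2,4,s[2])
s=plan(s[0],s[1],off(-.028,0,-.085),R2,5,s[2])
s=plan(s[0],s[1],off(-.028,0,-.096),R2,3,s[2])
E
```

```text
[-1.05  0.54  2.18  1.77  0.81 -1.07] [ 0.5591 -0.3017  0.1348] [ 0.821  0.001 -0.57 ]
N=2 t=[ 4.4  0.1 -2.5] r=[-0.  -0.1  0. ]  |t|=5 |r|=0.1
   speed frac 0.11 margin 0.20 end q [-1.05  0.52  2.18  1.74  0.8  -1.02] tcp [ 0.56  -0.302  0.145] min/max [ 0.56 -0.3   0.14] [ 0.56 -0.3   0.15]
N=4 t=[-18.6  -0.  -26.6] r=[0. 0. 0.]  |t|=32 |r|=0.0
   speed frac 0.58 margin 0.05 end q [-1.39  0.49  2.33  1.52  0.94 -1.17] tcp [ 0.43  -0.302  0.145] min/max [ 0.43 -0.3   0.15] [ 0.53 -0.3   0.15]
N=4 t=[-19.9  -0.   13.9] r=[0. 0. 0.]  |t|=24 |r|=0.0
   speed frac 0.50 margin 0.02 end q [-1.39  0.8   2.36  1.76  0.96 -1.58] tcp [ 0.43  -0.302  0.048] min/max [ 0.43 -0.3   0.05] [ 0.43 -0.3   0.12]
N=5 t=[11.7 -0.  16.7] r=[0. 0. 0.]  |t|=20 |r|=0.0
   speed frac 0.37 margin 0.04 end q [-1.11  0.77  2.24  1.94  0.91 -1.42] tcp [ 0.532 -0.302  0.048] min/max [ 0.45 -0.3   0.05] [ 0.53 -0.3   0.05]
N=3 t=[-3.  -0.   2.1] r=[0. 0. 0.]  |t|=4 |r|=0.0
   speed frac 0.06 margin 0.14 end q [-1.11  0.8   2.24  1.96  0.92 -1.45] tcp [ 0.532 -0.302  0.037] min/max [ 0.53 -0.3   0.04] [ 0.53 -0.3   0.04]
```

{"op": "apply_moves", "data": {
  "motion": [
    {"tx": 4.9, "ty": 0, "tz": -3.4, "rx": 0, "ry": 0, "rz": 0, "jaw": 1},
    {"tx": 4.9, "ty": 0, "tz": -3.4, "rx": 0, "ry": 0, "rz": 0, "jaw": 1},
    {"tx": -13.6, "ty": 0, "tz": -19.5, "rx": 0, "ry": 0, "rz": 0, "jaw": 1},
    {"tx": -13.6, "ty": 0, "tz": -19.5, "rx": 0, "ry": 0, "rz": 0, "jaw": 1},
    {"tx": -13.6, "ty": 0, "tz": -19.5, "rx": 0, "ry": 0, "rz": 0, "jaw": 1},
    {"tx": -13.6, "ty": 0, "tz": -19.5, "rx": 0, "ry": 0, "rz": 0, "jaw": 1}
  ]
}}

```text
t: 7.1
tcp_pos: [0.4634, -0.3009, 0.1458]
tool_rot: [-0.001, 0.887, 0.001, 0.463]
ft_force: [-0.3, 0.5, -2.6]
grip_width: 0.544
finger_force: 62.1
```

```bash
python3 - <<'E'
from kin import *
a=get_image("side"); im=get_image("wrist"); cv2.imwrite("pics/w3.png",np.vstack([a[130:330,340:],im[150:350,200:500]]))
q,p,R=cur(); print(q.round(2),p.round(4),R.as_matrix()[:,2].round(3)); R2=toolR(0,35,1)
t=np.array([.531,-.302,.048])
s=plan(p,R,np.array([p[0],-.302,.050]),R2,4,q)
s=plan(s[0],s[1],t,R2,5,s[2])
E
```

```text
[-1.3   0.49  2.3   1.59  0.91 -1.14] [ 0.4623 -0.3014  0.1454] [ 0.82   0.001 -0.573]
N=4 t=[-19.5   0.2  13.7] r=[-0. -0. -0.]  |t|=24 |r|=0.0
   speed frac 0.48 margin 0.05 end q [-1.3   0.78  2.33  1.82  0.95 -1.53] tcp [ 0.462 -0.302  0.05 ] min/max [ 0.46 -0.3   0.05] [ 0.46 -0.3   0.12]
N=5 t=[ 7.6 -0.  11.5] r=[0. 0. 0.]  |t|=14 |r|=0.0
   speed frac 0.23 margin 0.07 end q [-1.11  0.77  2.24  1.94  0.91 -1.42] tcp [ 0.531 -0.302  0.048] min/max [ 0.48 -0.3   0.05] [ 0.53 -0.3   0.05]
```

View pics/w3.png

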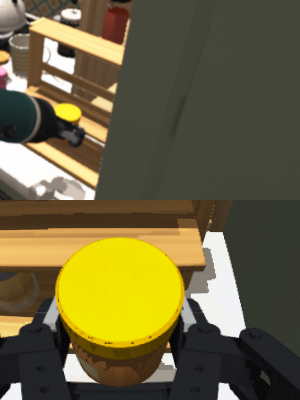

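The squat jar is held, lid level, clear of the rack front. Lowering it and sliding it into the low tier.

{"op": "apply_moves", "data": {
  "motion": [
    {"tx": -19.5, "ty": 0.2, "tz": 13.7, "rx": 0, "ry": 0, "rz": 0, "jaw": 1},
    {"tx": -19.5, "ty": 0.2, "tz": 13.7, "rx": 0, "ry": 0, "rz": 0, "jaw": 1},
    {"tx": -19.5, "ty": 0.2, "tz": 13.7, "rx": 0, "ry": 0, "rz": 0, "jaw": 1},
    {"tx": -19.5, "ty": 0.2, "tz": 13.7, "rx": 0, "ry": 0, "rz": 0, "jaw": 1},
    {"tx": 7.6, "ty": 0, "tz": 11.5, "rx": 0, "ry": 0, "rz": 0, "jaw": 1},
    {"tx": 7.6, "ty": 0, "tz": 11.5, "rx": 0, "ry": 0, "rz": 0, "jaw": 1},
    {"tx": 7.6, "ty": 0, "tz": 11.5, "rx": 0, "ry": 0, "rz": 0, "jaw": 1},
    {"tx": 7.6, "ty": 0, "tz": 11.5, "rx": 0, "ry": 0, "rz": 0, "jaw": 1},
    {"tx": 7.6, "ty": 0, "tz": 11.5, "rx": 0, "ry": 0, "rz": 0, "jaw": 1},
    {"tx": 0, "ty": 0, "tz": 0, "rx": 0, "ry": 0, "rz": 0, "jaw": 1}
  ]
}}

```text
t: 8.2
tcp_pos: [0.5354, -0.3018, 0.0491]
tool_rot: [-0.0, 0.886, 0.002, 0.463]
ft_force: [0.3, 0.0, -1.3]
grip_width: 0.549
finger_force: 62.3
```

{"op": "apply_moves", "data": {
  "motion": [
    {"tx": -2.4, "ty": 0, "tz": 1.7, "rx": 0, "ry": 0, "rz": 0, "jaw": 1},
    {"tx": -2, "ty": 0, "tz": 1.4, "rx": 0, "ry": 0, "rz": 0, "jaw": 1},
    {"tx": 0, "ty": 0, "tz": 0, "rx": 0, "ry": 0, "rz": 0, "jaw": 1}
  ]
}}

```text
t: 8.5
tcp_pos: [0.533, -0.3018, 0.0427]
tool_rot: [-0.001, 0.887, 0.0, 0.462]
ft_force: [-0.2, -0.9, -3.0]
grip_width: 0.547
finger_force: 62.3
```

```bash
python3 - <<'E'
from kin import *
im=get_image("wrist"); cv2.imwrite("pics/w4.png",im); q,p,R=cur(); print(q.round(2),p.round(4),R.as_matrix()[:,2].round(3),sense()["ft_force"])
E
```

```text
[-1.11  0.78  2.24  1.95  0.91 -1.43] [ 0.533  -0.3019  0.0429] [ 0.82   0.002 -0.572] [ 0.43478748  0.12306188 -2.34496721]
```

View pics/w4.png

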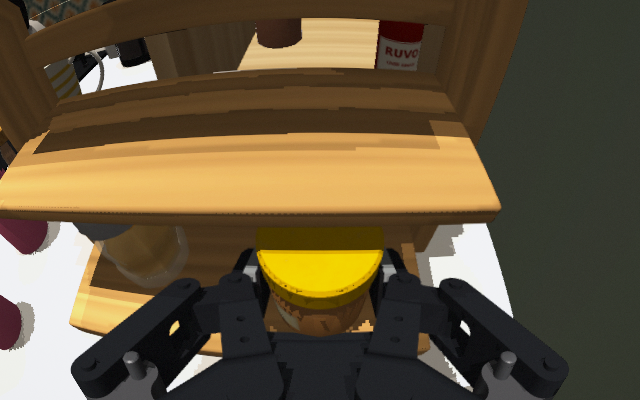

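The jar is between the boards beside the honey jar (lid ~(320,262), honey ~(145,245)). Final lowering.

{"op": "apply_moves", "data": {
  "motion": [
    {"tx": -1.2, "ty": 0, "tz": 0.9, "rx": 0, "ry": 0, "rz": 0, "jaw": 1},
    {"tx": -1.2, "ty": 0, "tz": 0.9, "rx": 0, "ry": 0, "rz": 0, "jaw": 1},
    {"tx": 0, "ty": 0, "tz": 0, "rx": 0, "ry": 0, "rz": 0, "jaw": 1}
  ]
}}

```text
t: 8.85
tcp_pos: [0.5335, -0.3019, 0.04]
tool_rot: [-0.001, 0.886, 0.001, 0.463]
ft_force: [0.0, -0.0, -2.3]
grip_width: 0.547
finger_force: 62.3
```

Still no contact, so a little lower.

{"op": "apply_moves", "data": {
  "motion": [
    {"tx": -0.8, "ty": 0, "tz": 0.6, "rx": 0, "ry": 0, "rz": 0, "jaw": 1},
    {"tx": -0.8, "ty": 0, "tz": 0.6, "rx": 0, "ry": 0, "rz": 0, "jaw": 1},
    {"tx": 0, "ty": 0, "tz": 0, "rx": 0, "ry": 0, "rz": 0, "jaw": 1}
  ]
}}

```text
t: 9.15
tcp_pos: [0.5341, -0.3018, 0.0398]
tool_rot: [-0.001, 0.886, 0.001, 0.464]
ft_force: [-6.2, 0.6, 8.6]
grip_width: 0.548
finger_force: 63.6
```

Contact. Releasing partway, then backing out along the shelf.

{"op": "apply_moves", "data": {
  "motion": [
    {"tx": 0, "ty": 0, "tz": 0, "rx": 0, "ry": 0, "rz": 0, "jaw": -0.15},
    {"tx": 0, "ty": 0, "tz": 0, "rx": 0, "ry": 0, "rz": 0, "jaw": -0.3},
    {"tx": 0, "ty": 0, "tz": 0, "rx": 0, "ry": 0, "rz": 0, "jaw": -0.45},
    {"tx": 0, "ty": 0, "tz": 0, "rx": 0, "ry": 0, "rz": 0, "jaw": -0.45},
    {"tx": 0, "ty": 0, "tz": 0, "rx": 0, "ry": 0, "rz": 0, "jaw": -0.45}
  ]
}}

```text
t: 9.65
tcp_pos: [0.5338, -0.3018, 0.0382]
tool_rot: [-0.001, 0.886, 0.001, 0.463]
ft_force: [0.2, 0.7, 0.5]
grip_width: 0.727
finger_force: 0.0
```

{"op": "apply_moves", "data": {
  "motion": [
    {"tx": -4, "ty": 0, "tz": -6, "rx": 0, "ry": 0, "rz": 0, "jaw": -0.45},
    {"tx": -6, "ty": 0, "tz": -10, "rx": 0, "ry": 0, "rz": 0, "jaw": -0.45},
    {"tx": -6, "ty": 0, "tz": -15, "rx": 0, "ry": 0, "rz": 0, "jaw": -0.45},
    {"tx": -6, "ty": 0, "tz": -20, "rx": 0, "ry": 0, "rz": 0, "jaw": -0.45},
    {"tx": -6, "ty": 0, "tz": -20, "rx": 0, "ry": 0, "rz": 0, "jaw": -0.45}
  ]
}}

```text
t: 10.15
tcp_pos: [0.4582, -0.3016, 0.056]
tool_rot: [-0.001, 0.886, 0.001, 0.463]
ft_force: [-0.6, -0.3, -0.1]
grip_width: 0.725
finger_force: 0.0
```

```bash
python3 - <<'E'
from kin import *
im=get_image("wrist"); cv2.imwrite("pics/w5.png",im); q,p,R=cur(); print(q.round(2),p.round(4),R.as_matrix()[:,2].round(3),sense()["ft_force"])
E
```

```text
[-1.31  0.76  2.33  1.79  0.95 -1.51] [ 0.4563 -0.3015  0.0564] [ 0.82   0.002 -0.572] [-0.38285117  0.79553273  0.7767549 ]
```

View pics/w5.png

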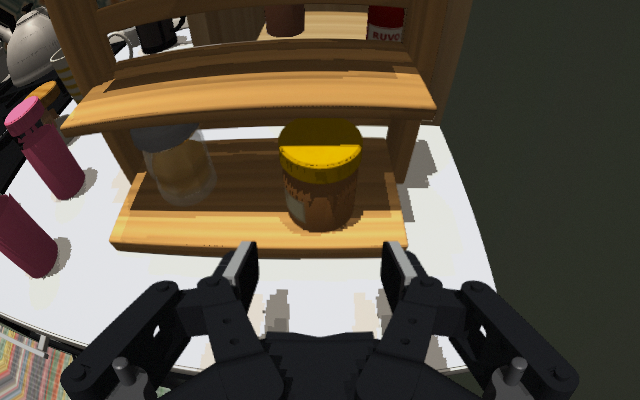

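The squat jar stands upright in the low tier's right half (foot ~(320,228), well behind the front edge at row ~245), with honey untouched at ~(180,170). Next the decoy positions and pick options for the tall jars.

```bash
python3 - <<'E'
from kin import *
t=cv2.imread("pics/top0.png"); h=cv2.cvtColor(t,cv2.COLOR_BGR2HSV)
n,l,st,ce=cv2.connectedComponentsWithStats(cv2.inRange(h,(150,25,120),(179,140,255)))
pk=[]
for i in range(1,n):
    if st[i,4]>60 and st[i,0]>300 and st[i,1]<262: pk.append(onz("top",*ce[i],.108)); print(st[i],pk[-1].round(3))
print("wood",onz("top",306,175.5,.078).round(3))
q0=[0,.5,2.2,1.4,.6,-.8]
for n_,g in(("steel",(.506,.077,.068)),("black",(.449,.257,.068))):
    for az in (0,15,30,45,60,80):
        for d in (45,50,55):
            R=toolR(az,d,1); pos=np.array(g)+.022*R.as_matrix()[:,2]
            q,e=ik(pos,R,[[np.radians(az-50),.5,2.2,1.5,.6,-.8],[np.radians(az-20),.5,2.2,2.5,.4,-1]])
            u=np.array([np.cos(np.radians(az)),np.sin(np.radians(az))]); c=[]
            for k in pk:
                v=k[:2]-np.array(g[:2]); a=-v@u; b=abs(v[0]*u[1]-v[1]*u[0])
                c.append("back%.0f side%.0f hgt%.0f"%(a*1e3,b*1e3,g[2]*1e3+a*1e3*np.tan(np.radians(d))-42.5/np.cos(np.radians(d))))
            if e<1e-3: print(n_,az,d,q.round(2),"m%.2f"%min((q-lo).min(),(hi-q).min()),c if n_=="steel" else "")
E
```

```text
wood [0.644 0.053 0.078]
steel 0 55 [ 0.03  0.5   2.36  3.19  0.33 -1.59] m0.02 []
steel 15 55 [-0.14  0.5   2.36  2.46  0.37 -1.26] m0.02 []
steel 30 50 [-0.34  0.56  2.37  2.05  0.58 -1.28] m0.01 []
steel 30 55 [-0.28  0.5   2.32  1.85  0.44 -1.01] m0.06 []
steel 45 45 [-0.49  0.62  2.31  1.65  0.75 -1.27] m0.07 []
steel 45 50 [-0.43  0.56  2.27  1.54  0.65 -1.08] m0.11 []
steel 45 55 [-0.36  0.51  2.23  1.39  0.56 -0.85] m0.15 []
steel 60 45 [-0.52  0.63  2.17  1.25  0.84 -1.1 ] m0.21 []
steel 60 50 [-0.46  0.58  2.15  1.17  0.77 -0.96] m0.23 []
steel 60 55 [-0.4   0.54  2.13  1.07  0.71 -0.79] m0.25 []
steel 80 45 [-0.49  0.66  1.97  0.9   1.03 -1.  ] m0.41 []
steel 80 50 [-0.44  0.62  1.98  0.85  0.97 -0.91] m0.40 []
steel 80 55 [-0.39  0.58  1.97  0.79  0.91 -0.82] m0.41 []
black 0 45 [ 0.69  0.62  2.35  3.97  0.66 -1.74] m0.03 
black 0 50 [ 0.65  0.56  2.31  4.08  0.5  -1.92] m0.03 
black 15 55 [ 0.47  0.5   2.33  3.53  0.31 -1.77] m0.05 
black 30 55 [ 0.3   0.5   2.35  2.74  0.34 -1.38] m0.03 
black 45 55 [ 0.15  0.5   2.33  2.07  0.4  -1.08] m0.05 
black 60 45 [-0.08  0.62  2.35  1.84  0.73 -1.34] m0.03 
black 60 50 [-0.02  0.56  2.31  1.73  0.61 -1.14] m0.07 
black 60 55 [ 0.04  0.51  2.26  1.54  0.51 -0.88] m0.12 
black 80 45 [-0.14  0.63  2.17  1.27  0.83 -1.09] m0.21 
black 80 50 [-0.08  0.58  2.15  1.19  0.76 -0.95] m0.23 
black 80 55 [-0.02  0.54  2.13  1.08  0.7  -0.78] m0.25
```

```bash
python3 - <<'E'
from kin import *
q,p,R=cur(); R1=toolR(0,35,1); Rg=toolR(50,50,1); z=Rg.as_matrix()[:,2]; g=np.array([.506,.077,.068])+.022*z
s=plan(p,R,np.array([.44,-.30,.24]),R1,6,q)
s=plan(s[0],s[1],g-.13*z+[0,0,.06],Rg,13,s[2])
s=plan(s[0],s[1],g-.13*z,Rg,2,s[2])
s=plan(s[0],s[1],g,Rg,6,s[2])
E
```

```text
N=6 t=[ 23.5  -0.3 -19.8] r=[-0. -0. -0.]  |t|=31 |r|=0.0
   speed frac 0.62 margin 0.05 end q [-1.36  0.23  2.24  1.3   0.98 -0.74] tcp [ 0.44 -0.3   0.24] min/max [ 0.44 -0.3   0.09] [ 0.45 -0.3   0.24]
N=13 t=[  6.4 -23.1   9.9] r=[ 2.8 -1.1 -2.6]  |t|=26 |r|=4.0
   speed frac 0.32 margin 0.15 end q [-0.68  0.15  2.15  0.85  1.02 -0.52] tcp [0.461 0.024 0.211] min/max [ 0.45 -0.28  0.21] [0.49 0.02 0.24]
N=2 t=[-19.3  -0.   23. ] r=[0. 0. 0.]  |t|=30 |r|=0.0
   speed frac 0.47 margin 0.16 end q [-0.68  0.29  2.22  0.97  0.9  -0.71] tcp [0.461 0.024 0.151] min/max [0.46 0.02 0.15] [0.46 0.02 0.18]
N=6 t=[-0.  -0.  21.7] r=[0. 0. 0.]  |t|=22 |r|=0.0
   speed frac 0.36 margin 0.14 end q [-0.44  0.56  2.23  1.4   0.68 -1.03] tcp [0.515 0.088 0.051] min/max [0.47 0.03 0.05] [0.52 0.09 0.13]
```

{"op": "apply_moves", "data": {
  "motion": [
    {"tx": 23.5, "ty": -0.3, "tz": -19.8, "rx": 0, "ry": 0, "rz": 0, "jaw": -1},
    {"tx": 23.5, "ty": -0.3, "tz": -19.8, "rx": 0, "ry": 0, "rz": 0, "jaw": -1},
    {"tx": 23.5, "ty": -0.3, "tz": -19.8, "rx": 0, "ry": 0, "rz": 0, "jaw": -1},
    {"tx": 23.5, "ty": -0.3, "tz": -19.8, "rx": 0, "ry": 0, "rz": 0, "jaw": -1},
    {"tx": 23.5, "ty": -0.3, "tz": -19.8, "rx": 0, "ry": 0, "rz": 0, "jaw": -1},
    {"tx": 23.5, "ty": -0.3, "tz": -19.8, "rx": 0, "ry": 0, "rz": 0, "jaw": -1}
  ]
}}

```text
t: 10.8
tcp_pos: [0.4417, -0.2997, 0.2403]
tool_rot: [-0.001, 0.887, 0.0, 0.462]
ft_force: [0.7, -0.3, 0.3]
grip_width: 1.001
finger_force: 0.0
```

{"op": "apply_moves", "data": {
  "motion": [
    {"tx": 6.4, "ty": -23.1, "tz": 9.9, "rx": 2.8, "ry": -1.1, "rz": -2.6, "jaw": -1},
    {"tx": 6.4, "ty": -23.1, "tz": 9.9, "rx": 2.8, "ry": -1.1, "rz": -2.6, "jaw": -1},
    {"tx": 6.4, "ty": -23.1, "tz": 9.9, "rx": 2.8, "ry": -1.1, "rz": -2.6, "jaw": -1},
    {"tx": 6.4, "ty": -23.1, "tz": 9.9, "rx": 2.8, "ry": -1.1, "rz": -2.6, "jaw": -1},
    {"tx": 6.4, "ty": -23.1, "tz": 9.9, "rx": 2.8, "ry": -1.1, "rz": -2.6, "jaw": -1},
    {"tx": 6.4, "ty": -23.1, "tz": 9.9, "rx": 2.8, "ry": -1.1, "rz": -2.6, "jaw": -1},
    {"tx": 6.4, "ty": -23.1, "tz": 9.9, "rx": 2.8, "ry": -1.1, "rz": -2.6, "jaw": -1},
    {"tx": 6.4, "ty": -23.1, "tz": 9.9, "rx": 2.8, "ry": -1.1, "rz": -2.6, "jaw": -1},
    {"tx": 6.4, "ty": -23.1, "tz": 9.9, "rx": 2.8, "ry": -1.1, "rz": -2.6, "jaw": -1},
    {"tx": 6.4, "ty": -23.1, "tz": 9.9, "rx": 2.8, "ry": -1.1, "rz": -2.6, "jaw": -1}
  ]
}}

```text
t: 11.8
tcp_pos: [0.4841, -0.0491, 0.2191]
tool_rot: [-0.111, 0.877, 0.31, 0.351]
ft_force: [0.3, 0.9, -1.1]
grip_width: 1.005
finger_force: 0.0
```

{"op": "apply_moves", "data": {
  "motion": [
    {"tx": 6.4, "ty": -23.1, "tz": 9.9, "rx": 2.8, "ry": -1.1, "rz": -2.6, "jaw": -1},
    {"tx": 6.4, "ty": -23.1, "tz": 9.9, "rx": 2.8, "ry": -1.1, "rz": -2.6, "jaw": -1},
    {"tx": 6.4, "ty": -23.1, "tz": 9.9, "rx": 2.8, "ry": -1.1, "rz": -2.6, "jaw": -1},
    {"tx": 0, "ty": 0, "tz": 0, "rx": 0, "ry": 0, "rz": 0, "jaw": -1}
  ]
}}

```text
t: 12.2
tcp_pos: [0.462, 0.0263, 0.2085]
tool_rot: [-0.143, 0.853, 0.397, 0.309]
ft_force: [-0.0, 0.0, -0.3]
grip_width: 1.002
finger_force: 0.0
```

```bash
python3 - <<'E'
from kin import *
im=get_image("wrist"); cv2.imwrite("pics/w6.png",im); c=camera_info("wrist")
q,p,R=cur(); print(q.round(2),p.round(4),R.as_matrix().round(3),sense()["ft_force"],sense()["t"])
for X in((.506,.077,.108),(.506,.077,0),(.449,.255,.124)): print(proj("wrist",X,c))
u,v=proj("wrist",(.506,.077,.108),c).astype(int); g=cv2.cvtColor(im,cv2.COLOR_BGR2HSV)
print(g[v-40:v+110:6,max(0,u-80):u+80:6,2])
E
```

```text
[-0.67  0.15  2.16  0.86  1.01 -0.51] [0.4631 0.0248 0.2087] [[ 0.495  0.763  0.415]
 [ 0.588 -0.646  0.486]
 [ 0.64   0.003 -0.769]] [ 0.01396129 -0.04097428 -0.44391185] 12.25
[318.251947   206.24340294]
[318.24953907 239.63531017]
[172.02460654 114.67405586]
[[ 18  19  18  19  19  20  20  17 171 174 102 122 124  20  19  21  21  18
   16  19  17  10 222 222 223 222 215]
 [222  16  17  18  19  20  18  17  89  46 174 175 129  22  18  22  18  14
   19  18  55 223 222 222 222 215 165]
 [221 144  16  19  19  16  16  17  65 176 174 175  49  17  20  20  18  19
   22 202 221 222 222 222 223 217  71]
 [222 222  30  19  21  15  17  19  42  58  61  53  26 153 167  19  20  16
  222 222 222 223 223 222 221 217  73]
 [222 223 223   9  18  19  19  17  20  20  20 210 219 219 218 219 168 223
  222 223 223 222 222 222 222 216  67]
 [222 223 223 224  18  17  20  14  19  18 172 218 217 217 217 222 222 202
  223 223 223 222 222 223 225 218 193]
 [222 222 223 223 222  18  19  18  21  23 223 219 216 221 222 223 221 197
  223 221 223 224 222 223 224 216 217]
 [223 222 222 223 222 183  18  17  16  17 215 2
[... 1287 characters left out ...]
 223 222 223 215  74]
 [179 222 223 221 222 223 221 223 223 222 223 223 223 222 223 223 222 222
  222 223 222 222 223 221 222 216  67]
 [204 175 222 221 214 215 222 223 222 222 222 223 222 222 223 222 223 223
  215 215 221 223 221 222 223 218 202]
 [164 141 197 221 215 214 223 223 222 222 223 223 221 221 222 223 220 222
  215 217 222 221 222 223 223 217 217]
 [117 111 128 159 214 214 222 223 223 222 222 221 223 222 222 223 223 218
  215 216 222 221 222 222 222 216 216]
 [133 130 140 153 214 215 215 222 222 222 220 222 222 222 222 215 216 217
  214 215 215 215 222 220 222 217 216]
 [128 145 157 180 171 215 214 214 222 215 215 133 214 217 217 216 215 215
  215 216 215 215 222 222 135 209 217]]
```

Steel jar confirmed numerically at (0.506, 0.077): cap found at (320,206), predicted (318,206).

```bash
python3 - <<'E'
from kin import *
q,p,R=cur(); Rg=toolR(50,50,1); z=Rg.as_matrix()[:,2]; g=np.array([.506,.077,.068])+.022*z
s=plan(p,R,g-.13*z,Rg,2,q)
s=plan(s[0],s[1],g,Rg,6,s[2])
E
```

```text
N=2 t=[-19.3  -0.4  21.6] r=[ 0.2  0.1 -0. ]  |t|=29 |r|=0.2
   speed frac 0.47 margin 0.16 end q [-0.68  0.29  2.22  0.97  0.9  -0.71] tcp [0.461 0.024 0.151] min/max [0.46 0.02 0.15] [0.46 0.02 0.18]
N=6 t=[-0.  -0.  21.7] r=[0. 0. 0.]  |t|=22 |r|=0.0
   speed frac 0.36 margin 0.14 end q [-0.44  0.56  2.23  1.4   0.68 -1.03] tcp [0.515 0.088 0.051] min/max [0.47 0.03 0.05] [0.52 0.09 0.13]
```

{"op": "apply_moves", "data": {
  "motion": [
    {"tx": -19.3, "ty": -0.4, "tz": 21.6, "rx": 0.2, "ry": 0.1, "rz": 0, "jaw": -1},
    {"tx": -19.3, "ty": -0.4, "tz": 21.6, "rx": 0.2, "ry": 0.1, "rz": 0, "jaw": -1},
    {"tx": 0, "ty": 0, "tz": 21.7, "rx": 0, "ry": 0, "rz": 0, "jaw": -1},
    {"tx": 0, "ty": 0, "tz": 21.7, "rx": 0, "ry": 0, "rz": 0, "jaw": -1},
    {"tx": 0, "ty": 0, "tz": 21.7, "rx": 0, "ry": 0, "rz": 0, "jaw": -1},
    {"tx": 0, "ty": 0, "tz": 21.7, "rx": 0, "ry": 0, "rz": 0, "jaw": -1},
    {"tx": 0, "ty": 0, "tz": 21.7, "rx": 0, "ry": 0, "rz": 0, "jaw": -1},
    {"tx": 0, "ty": 0, "tz": 21.7, "rx": 0, "ry": 0, "rz": 0, "jaw": -1},
    {"tx": 0, "ty": 0, "tz": 0, "rx": 0, "ry": 0, "rz": 0, "jaw": -1}
  ]
}}

```text
t: 13.15
tcp_pos: [0.5163, 0.0863, 0.0496]
tool_rot: [-0.145, 0.853, 0.396, 0.309]
ft_force: [0.1, 0.6, 0.1]
grip_width: 0.997
finger_force: 0.0
```

{"op": "apply_moves", "data": {
  "motion": [
    {"tx": 0, "ty": 0, "tz": 0, "rx": 0, "ry": 0, "rz": 0, "jaw": 1},
    {"tx": 0, "ty": 0, "tz": 0, "rx": 0, "ry": 0, "rz": 0, "jaw": 1},
    {"tx": 0, "ty": 0, "tz": 0, "rx": 0, "ry": 0, "rz": 0, "jaw": 1},
    {"tx": 0, "ty": 0, "tz": 0, "rx": 0, "ry": 0, "rz": 0, "jaw": 1},
    {"tx": 0, "ty": 0, "tz": 0, "rx": 0, "ry": 0, "rz": 0, "jaw": 1},
    {"tx": 0, "ty": 0, "tz": 0, "rx": 0, "ry": 0, "rz": 0, "jaw": 1},
    {"tx": 0, "ty": 0, "tz": 0, "rx": 0, "ry": 0, "rz": 0, "jaw": 1}
  ]
}}

```text
t: 13.85
tcp_pos: [0.5162, 0.0866, 0.0522]
tool_rot: [-0.144, 0.852, 0.396, 0.31]
ft_force: [-2.4, -2.0, 7.1]
grip_width: 0.492
finger_force: 59.4
```

```bash
python3 - <<'E'
from kin import *
q,p,R=cur(); print(q.round(2),p.round(4),R.as_matrix().round(3))
z0=p[2]
jar=np.array([.506,.077,0]); 
off=R.inv().apply(p-jar)  # tcp relative to jar in tool axes
Rp=toolR(10,50,1); Rm=toolR(50,50,1)
tgt=np.array([.5085+.029,-.302,.111]); P=lambda d:tgt+Rp.apply(off)+np.array(d)
print("place tcp",P([0,0,0]).round(4))
s=plan(p,R,p+[-.01,0,.19],Rm,7,q)
s=plan(s[0],s[1],P([-.11,0,.04]),Rp,14,s[2])
s=plan(s[0],s[1],P([-.11,0,.010]),Rp,2,s[2])
s=plan(s[0],s[1],P([0,0,.010]),Rp,5,s[2])
s=plan(s[0],s[1],P([0,0,0]),Rp,3,s[2])
E
```

```text
[-0.45  0.56  2.23  1.4   0.68 -1.02] [0.5162 0.0866 0.0522] [[ 0.493  0.765  0.414]
 [ 0.586 -0.644  0.492]
 [ 0.643  0.    -0.766]]
place tcp [ 0.5515 -0.3012  0.1632]
N=7 t=[ 16.7  -1.1 -21.4] r=[ 0. -0. -0.]  |t|=27 |r|=0.0
   speed frac 0.57 margin 0.16 end q [-0.46  0.12  2.08  0.87  0.96 -0.28] tcp [0.506 0.087 0.242] min/max [0.51 0.09 0.08] [0.51 0.09 0.24]
N=14 t=[-16.2  21.7  -9.9] r=[-1.8  0.   2.2]  |t|=29 |r|=2.9
   speed frac 0.33 margin 0.30 end q [-1.2   0.24  2.06  0.91  0.93 -0.41] tcp [ 0.442 -0.301  0.203] min/max [ 0.44 -0.3   0.2 ] [0.52 0.06 0.24]
N=2 t=[-9.6 -0.  11.5] r=[0. 0. 0.]  |t|=15 |r|=0.0
   speed frac 0.21 margin 0.29 end q [-1.2   0.3   2.09  0.97  0.87 -0.5 ] tcp [ 0.442 -0.301  0.173] min/max [ 0.44 -0.3   0.17] [ 0.44 -0.3   0.19]
N=5 t=[16.6  3.8 13.9] r=[0. 0. 0.]  |t|=22 |r|=0.0
   speed frac 0.30 margin 0.31 end q [-0.98  0.37  1.95  0.99  0.77 -0.3 ] tcp [ 0.552 -0.301  0.173] min/max [ 0.46 -0.3   0.17] [ 0.55 -0.3   0.17]
N=3 t=[-2.1 -0.   2.6] r=[0. 0. 0.]  |t|=3 |r|=0.0
   speed frac 0.05 margin 0.42 end q [-0.98  0.39  1.96  1.02  0.76 -0.34] tcp [ 0.552 -0.301  0.163] min/max [ 0.55 -0.3   0.16] [ 0.55 -0.3   0.17]
```

```bash
python3 - <<'E'
from kin import *
q,p,R=cur(); off=R.inv().apply(p-np.array([.506,.077,0])); Rp=toolR(10,50,1); Rm=toolR(50,50,1)
tgt=np.array([.5375,-.302,.111]); P=lambda d:tgt+Rp.apply(off)+np.array(d)
s=plan(p,R,p+[-.02,0,.19],Rm,7,q)
m=np.array([.45,-.08,.22]); Rq=toolR(28,50,1)
s=plan(s[0],s[1],m,Rq,7,s[2])
s=plan(s[0],s[1],P([-.11,0,.02]),Rp,9,s[2])
E
```

```text
N=7 t=[ 16.   -2.2 -22. ] r=[ 0. -0. -0.]  |t|=27 |r|=0.0
   speed frac 0.56 margin 0.16 end q [-0.47  0.11  2.1   0.87  0.97 -0.3 ] tcp [0.496 0.087 0.242] min/max [0.5  0.09 0.08] [0.51 0.09 0.24]
N=7 t=[-17.8  13.9 -10.8] r=[-2.   0.   2.4]  |t|=25 |r|=3.1
   speed frac 0.40 margin 0.17 end q [-0.91  0.08  2.21  0.9   0.94 -0.41] tcp [ 0.45 -0.08  0.22] min/max [ 0.45 -0.08  0.22] [0.49 0.06 0.24]
N=9 t=[-9.8 22.9 -2.9] r=[-1.3 -0.   1.5]  |t|=25 |r|=2.0
   speed frac 0.22 margin 0.18 end q [-1.2   0.28  2.08  0.95  0.89 -0.47] tcp [ 0.442 -0.301  0.183] min/max [ 0.44 -0.3   0.18] [ 0.45 -0.1   0.22]
```

{"op": "apply_moves", "data": {
  "motion": [
    {"tx": 16, "ty": -2.2, "tz": -22, "rx": 0, "ry": 0, "rz": 0, "jaw": 1},
    {"tx": 16, "ty": -2.2, "tz": -22, "rx": 0, "ry": 0, "rz": 0, "jaw": 1},
    {"tx": 16, "ty": -2.2, "tz": -22, "rx": 0, "ry": 0, "rz": 0, "jaw": 1},
    {"tx": 16, "ty": -2.2, "tz": -22, "rx": 0, "ry": 0, "rz": 0, "jaw": 1},
    {"tx": 16, "ty": -2.2, "tz": -22, "rx": 0, "ry": 0, "rz": 0, "jaw": 1},
    {"tx": 16, "ty": -2.2, "tz": -22, "rx": 0, "ry": 0, "rz": 0, "jaw": 1},
    {"tx": 16, "ty": -2.2, "tz": -22, "rx": 0, "ry": 0, "rz": 0, "jaw": 1}
  ]
}}

```text
t: 14.55
tcp_pos: [0.4951, 0.0863, 0.2423]
tool_rot: [-0.144, 0.852, 0.396, 0.309]
ft_force: [1.0, -0.0, -0.7]
grip_width: 0.496
finger_force: 61.1
```

{"op": "apply_moves", "data": {
  "motion": [
    {"tx": -17.8, "ty": 13.9, "tz": -10.8, "rx": -2, "ry": 0, "rz": 2.4, "jaw": 1},
    {"tx": -17.8, "ty": 13.9, "tz": -10.8, "rx": -2, "ry": 0, "rz": 2.4, "jaw": 1},
    {"tx": -17.8, "ty": 13.9, "tz": -10.8, "rx": -2, "ry": 0, "rz": 2.4, "jaw": 1},
    {"tx": -17.8, "ty": 13.9, "tz": -10.8, "rx": -2, "ry": 0, "rz": 2.4, "jaw": 1},
    {"tx": -17.8, "ty": 13.9, "tz": -10.8, "rx": -2, "ry": 0, "rz": 2.4, "jaw": 1},
    {"tx": -17.8, "ty": 13.9, "tz": -10.8, "rx": -2, "ry": 0, "rz": 2.4, "jaw": 1},
    {"tx": -17.8, "ty": 13.9, "tz": -10.8, "rx": -2, "ry": 0, "rz": 2.4, "jaw": 1}
  ]
}}

```text
t: 15.25
tcp_pos: [0.4492, -0.0812, 0.219]
tool_rot: [-0.083, 0.912, 0.227, 0.331]
ft_force: [0.7, -0.3, -2.2]
grip_width: 0.49
finger_force: 61.1
```

{"op": "apply_moves", "data": {
  "motion": [
    {"tx": -9.8, "ty": 22.9, "tz": -2.9, "rx": -1.3, "ry": 0, "rz": 1.5, "jaw": 1},
    {"tx": -9.8, "ty": 22.9, "tz": -2.9, "rx": -1.3, "ry": 0, "rz": 1.5, "jaw": 1},
    {"tx": -9.8, "ty": 22.9, "tz": -2.9, "rx": -1.3, "ry": 0, "rz": 1.5, "jaw": 1},
    {"tx": -9.8, "ty": 22.9, "tz": -2.9, "rx": -1.3, "ry": 0, "rz": 1.5, "jaw": 1},
    {"tx": -9.8, "ty": 22.9, "tz": -2.9, "rx": -1.3, "ry": 0, "rz": 1.5, "jaw": 1},
    {"tx": -9.8, "ty": 22.9, "tz": -2.9, "rx": -1.3, "ry": 0, "rz": 1.5, "jaw": 1},
    {"tx": -9.8, "ty": 22.9, "tz": -2.9, "rx": -1.3, "ry": 0, "rz": 1.5, "jaw": 1},
    {"tx": -9.8, "ty": 22.9, "tz": -2.9, "rx": -1.3, "ry": 0, "rz": 1.5, "jaw": 1},
    {"tx": -9.8, "ty": 22.9, "tz": -2.9, "rx": -1.3, "ry": 0, "rz": 1.5, "jaw": 1},
    {"tx": 0, "ty": 0, "tz": 0, "rx": 0, "ry": 0, "rz": 0, "jaw": 1}
  ]
}}

```text
t: 16.25
tcp_pos: [0.4412, -0.3055, 0.1825]
tool_rot: [-0.027, 0.936, 0.082, 0.34]
ft_force: [0.5, 0.9, -2.1]
grip_width: 0.491
finger_force: 61.1
```

```bash
python3 - <<'E'
from kin import *
q,p,R=cur(); Rp=toolR(10,50,1); t=np.array([.5515,-.3012,.1632]); print(p.round(4),(Rp.inv()*R).as_rotvec(True).round(2))
s=plan(p,R,t+[-.10,0,.009],Rp,1,q)
s=plan(s[0],s[1],t+[0,0,.009],Rp,5,s[2])
E
```

```text
[ 0.4412 -0.3055  0.1825] [-0.31 -0.09 -0.18]
N=1 t=[ 1.8 -2.6 14.8] r=[0.3 0.1 0.2]  |t|=15 |r|=0.4
   speed frac 0.16 margin 0.30 end q [-1.18  0.3   2.08  0.97  0.86 -0.49] tcp [ 0.452 -0.301  0.172] min/max [ 0.45 -0.3   0.17] [ 0.45 -0.3   0.17]
N=5 t=[15.1  3.5 12.7] r=[0. 0. 0.]  |t|=20 |r|=0.0
   speed frac 0.27 margin 0.32 end q [-0.98  0.37  1.95  1.    0.77 -0.31] tcp [ 0.552 -0.301  0.172] min/max [ 0.47 -0.3   0.17] [ 0.55 -0.3   0.17]
```

{"op": "apply_moves", "data": {
  "motion": [
    {"tx": 1.8, "ty": -2.6, "tz": 14.8, "rx": 0.3, "ry": 0.1, "rz": 0.2, "jaw": 1},
    {"tx": 15.1, "ty": 3.5, "tz": 12.7, "rx": 0, "ry": 0, "rz": 0, "jaw": 1},
    {"tx": 15.1, "ty": 3.5, "tz": 12.7, "rx": 0, "ry": 0, "rz": 0, "jaw": 1},
    {"tx": 15.1, "ty": 3.5, "tz": 12.7, "rx": 0, "ry": 0, "rz": 0, "jaw": 1},
    {"tx": 15.1, "ty": 3.5, "tz": 12.7, "rx": 0, "ry": 0, "rz": 0, "jaw": 1},
    {"tx": 15.1, "ty": 3.5, "tz": 12.7, "rx": 0, "ry": 0, "rz": 0, "jaw": 1},
    {"tx": 0, "ty": 0, "tz": 0, "rx": 0, "ry": 0, "rz": 0, "jaw": 1}
  ]
}}

```text
t: 16.95
tcp_pos: [0.5542, -0.2953, 0.1721]
tool_rot: [-0.033, 0.936, 0.085, 0.341]
ft_force: [-0.1, 1.0, -2.7]
grip_width: 0.494
finger_force: 61.0
```

{"op": "apply_moves", "data": {
  "motion": [
    {"tx": -2, "ty": 0, "tz": 2.5, "rx": 0, "ry": 0, "rz": 0, "jaw": 1},
    {"tx": -1.9, "ty": 0, "tz": 2.2, "rx": 0, "ry": 0, "rz": 0, "jaw": 1},
    {"tx": 0, "ty": 0, "tz": 0, "rx": 0, "ry": 0, "rz": 0, "jaw": 1}
  ]
}}

```text
t: 17.25
tcp_pos: [0.5512, -0.2963, 0.1654]
tool_rot: [-0.032, 0.936, 0.083, 0.341]
ft_force: [0.3, 0.2, -1.7]
grip_width: 0.487
finger_force: 61.0
```

{"op": "apply_moves", "data": {
  "motion": [
    {"tx": -0.8, "ty": 0, "tz": 0.9, "rx": 0, "ry": 0, "rz": 0, "jaw": 1},
    {"tx": -0.8, "ty": 0, "tz": 0.9, "rx": 0, "ry": 0, "rz": 0, "jaw": 1},
    {"tx": 0, "ty": 0, "tz": 0, "rx": 0, "ry": 0, "rz": 0, "jaw": 1}
  ]
}}

```text
t: 17.55
tcp_pos: [0.5519, -0.2972, 0.1638]
tool_rot: [-0.032, 0.936, 0.083, 0.341]
ft_force: [-0.3, -0.3, -1.7]
grip_width: 0.489
finger_force: 61.0
```

{"op": "apply_moves", "data": {
  "motion": [
    {"tx": -0.9, "ty": 0, "tz": 1, "rx": 0, "ry": 0, "rz": 0, "jaw": 1},
    {"tx": -0.5, "ty": 0, "tz": 0.6, "rx": 0, "ry": 0, "rz": 0, "jaw": 1},
    {"tx": 0, "ty": 0, "tz": 0, "rx": 0, "ry": 0, "rz": 0, "jaw": 1}
  ]
}}

```text
t: 17.85
tcp_pos: [0.5528, -0.2971, 0.1633]
tool_rot: [-0.032, 0.935, 0.083, 0.342]
ft_force: [-2.7, 2.1, 8.2]
grip_width: 0.492
finger_force: 61.9
```

Contact. Release a few mm and withdraw horizontally.

{"op": "apply_moves", "data": {
  "motion": [
    {"tx": 0, "ty": 0, "tz": 0, "rx": 0, "ry": 0, "rz": 0, "jaw": -0.04},
    {"tx": 0, "ty": 0, "tz": 0, "rx": 0, "ry": 0, "rz": 0, "jaw": -0.2},
    {"tx": 0, "ty": 0, "tz": 0, "rx": 0, "ry": 0, "rz": 0, "jaw": -0.38},
    {"tx": 0, "ty": 0, "tz": 0, "rx": 0, "ry": 0, "rz": 0, "jaw": -0.38},
    {"tx": 0, "ty": 0, "tz": 0, "rx": 0, "ry": 0, "rz": 0, "jaw": -0.38}
  ]
}}

```text
t: 18.35
tcp_pos: [0.5521, -0.2971, 0.1617]
tool_rot: [-0.032, 0.936, 0.083, 0.341]
ft_force: [0.2, 0.1, -0.1]
grip_width: 0.69
finger_force: 0.0
```

{"op": "apply_moves", "data": {
  "motion": [
    {"tx": -5, "ty": 0, "tz": -4.2, "rx": 0, "ry": 0, "rz": 0, "jaw": -0.38},
    {"tx": -7.7, "ty": 0, "tz": -6.4, "rx": 0, "ry": 0, "rz": 0, "jaw": -0.38},
    {"tx": -12, "ty": 0, "tz": -10, "rx": 0, "ry": 0, "rz": 0, "jaw": -0.38},
    {"tx": -15, "ty": 0, "tz": -13, "rx": 0, "ry": 0, "rz": 0, "jaw": -0.38},
    {"tx": -15, "ty": 0, "tz": -13, "rx": 0, "ry": 0, "rz": 0, "jaw": -0.38},
    {"tx": -15, "ty": 0, "tz": -13, "rx": 0, "ry": 0, "rz": 0, "jaw": -0.38},
    {"tx": 0, "ty": 0, "tz": 0, "rx": 0, "ry": 0, "rz": 0, "jaw": -1}
  ]
}}

```text
t: 19.05
tcp_pos: [0.4598, -0.3138, 0.1623]
tool_rot: [-0.032, 0.936, 0.082, 0.341]
ft_force: [-0.7, 0.2, -0.1]
grip_width: 0.84
finger_force: 0.0
```

```bash
python3 - <<'E'
from kin import *
a=get_image("top"); b=get_image("wrist"); cv2.imwrite("pics/w7.png",b); cv2.imwrite("pics/t7.png",a)
q,p,R=cur(); c=camera_info("wrist"); print(p.round(4))
# steel jar: contrast check vs prediction
for X in((.539,-.297,.219),(.539,-.297,.111),(.539-.0,-.297+.0215,.16),(.539,-.297-.0215,.16)): print(proj("wrist",X,c).round(0))
g=cv2.cvtColor(b,cv2.COLOR_BGR2HSV); u,v=proj("wrist",(.539,-.297,.16),c).astype(int)
print(g[v-60:v+70:8,u-60:u+61:6,2]); print(g[v-60:v+70:8,u-60:u+61:6,1])
Rg=toolR(80,50,1); z=Rg.as_matrix()[:,2]; G=np.array([.449,.256,.068])+.022*z
s=plan(p,R,np.array([.43,-.22,.27]),toolR(20,50,1),6,q)
s=plan(s[0],s[1],np.array([.45,-.02,.24]),toolR(55,50,1),9,s[2])
s=plan(s[0],s[1],G-.13*z+[0,0,.06],Rg,9,s[2])
E
```

```text
[ 0.4614 -0.3138  0.1627]
[314.  58.]
[316. 168.]
[282. 126.]
[349. 135.]
[[ 54  57  59 182 223 227 222 224 226 227 226 227 226 225 224 191  98 200
  199 200 201]
 [ 56  57  59  68 106 174 213 232 230 231 232 231 227 141 175  59  59  65
   77  83  90]
 [ 51  76  51  86  71  55  71  69  86  84  72  64  59  55  57  59  55  64
   62  59  58]
 [ 53  48  60 198  76  68  70  53  57  57  62  63  61  57  60  56  71  59
   63  62  60]
 [ 74 100 120 180 184  67  67  67  67  63  62  63  58  53  56  64 194 195
  193 190 189]
 [ 64  63  62  64  75  66  69  66  68  71  69  70  71  67  69 107 192 194
  193 196 198]
 [ 59  64  63  63 106  82  70  70  70  71  71  71  70  72  65  75  59  61
   59  58  57]
 [ 83  82  81  80  95 107 105 113  79  70  68  69 102 100  75  74  65  66
   68  67  68]
 [ 83  88  87  88  88 102  99 106 105 102 109 101  94  75  74  71  87  88
   88  88  79]
 [ 61  59  60  58  58  98 100  97 104 104  95 101  75  74  73  61  93  90
   93  92  92]
 [ 64  63  61  61  61  94  94  93  99  96  99  92  73  71  71  58  57  57
   75  78  77]
 [190 197 202 203 202 143  90  91  95  95  91  
[... 1919 characters left out ...]
55 154 148 156 157 158 151 155 155 150 149 148 153 152 154 153 153
  154 153 150]]
N=6 t=[ 10.5 -16.5 -14.5] r=[ 1.  -0.  -1.3]  |t|=24 |r|=1.6
   speed frac 0.27 margin 0.32 end q [-1.16  0.07  2.04  0.79  1.13 -0.33] tcp [ 0.43 -0.22  0.27] min/max [ 0.43 -0.3   0.18] [ 0.46 -0.22  0.27]
N=9 t=[  9.3 -17.   12.2] r=[ 2.5  0.  -3. ]  |t|=23 |r|=3.9
   speed frac 0.26 margin 0.33 end q [-0.79  0.15  2.05  0.74  1.2  -0.55] tcp [ 0.45 -0.02  0.24] min/max [ 0.44 -0.2   0.24] [ 0.46 -0.02  0.27]
N=9 t=[ 13.7 -10.8  15.8] r=[ 1.8 -0.  -2.1]  |t|=24 |r|=2.8
   speed frac 0.33 margin 0.32 end q [-0.3   0.22  2.05  0.79  1.12 -0.57] tcp [0.437 0.188 0.211] min/max [0.44 0.   0.21] [0.46 0.19 0.24]
```

The steel jar stands upright at the predicted pixels (cols ~284–346), with shelf wood visible in front of its foot. On to the black jar.

{"op": "apply_moves", "data": {
  "motion": [
    {"tx": 10.5, "ty": -16.5, "tz": -14.5, "rx": 1, "ry": 0, "rz": -1.3, "jaw": -1},
    {"tx": 10.5, "ty": -16.5, "tz": -14.5, "rx": 1, "ry": 0, "rz": -1.3, "jaw": -1},
    {"tx": 10.5, "ty": -16.5, "tz": -14.5, "rx": 1, "ry": 0, "rz": -1.3, "jaw": -1},
    {"tx": 10.5, "ty": -16.5, "tz": -14.5, "rx": 1, "ry": 0, "rz": -1.3, "jaw": -1},
    {"tx": 10.5, "ty": -16.5, "tz": -14.5, "rx": 1, "ry": 0, "rz": -1.3, "jaw": -1},
    {"tx": 10.5, "ty": -16.5, "tz": -14.5, "rx": 1, "ry": 0, "rz": -1.3, "jaw": -1}
  ]
}}

```text
t: 19.75
tcp_pos: [0.43, -0.2182, 0.2705]
tool_rot: [-0.058, 0.925, 0.166, 0.338]
ft_force: [0.1, 0.5, -0.5]
grip_width: 1.001
finger_force: 0.0
```

{"op": "apply_moves", "data": {
  "motion": [
    {"tx": 9.3, "ty": -17, "tz": 12.2, "rx": 2.5, "ry": 0, "rz": -3, "jaw": -1},
    {"tx": 9.3, "ty": -17, "tz": 12.2, "rx": 2.5, "ry": 0, "rz": -3, "jaw": -1},
    {"tx": 9.3, "ty": -17, "tz": 12.2, "rx": 2.5, "ry": 0, "rz": -3, "jaw": -1},
    {"tx": 9.3, "ty": -17, "tz": 12.2, "rx": 2.5, "ry": 0, "rz": -3, "jaw": -1},
    {"tx": 9.3, "ty": -17, "tz": 12.2, "rx": 2.5, "ry": 0, "rz": -3, "jaw": -1},
    {"tx": 9.3, "ty": -17, "tz": 12.2, "rx": 2.5, "ry": 0, "rz": -3, "jaw": -1},
    {"tx": 9.3, "ty": -17, "tz": 12.2, "rx": 2.5, "ry": 0, "rz": -3, "jaw": -1},
    {"tx": 9.3, "ty": -17, "tz": 12.2, "rx": 2.5, "ry": 0, "rz": -3, "jaw": -1},
    {"tx": 9.3, "ty": -17, "tz": 12.2, "rx": 2.5, "ry": 0, "rz": -3, "jaw": -1}
  ]
}}

```text
t: 20.65
tcp_pos: [0.4501, -0.0185, 0.2384]
tool_rot: [-0.156, 0.832, 0.438, 0.303]
ft_force: [0.3, 0.1, 0.1]
grip_width: 0.997
finger_force: 0.0
```

{"op": "apply_moves", "data": {
  "motion": [
    {"tx": 13.7, "ty": -10.8, "tz": 15.8, "rx": 1.8, "ry": 0, "rz": -2.1, "jaw": -1},
    {"tx": 13.7, "ty": -10.8, "tz": 15.8, "rx": 1.8, "ry": 0, "rz": -2.1, "jaw": -1},
    {"tx": 13.7, "ty": -10.8, "tz": 15.8, "rx": 1.8, "ry": 0, "rz": -2.1, "jaw": -1},
    {"tx": 13.7, "ty": -10.8, "tz": 15.8, "rx": 1.8, "ry": 0, "rz": -2.1, "jaw": -1},
    {"tx": 13.7, "ty": -10.8, "tz": 15.8, "rx": 1.8, "ry": 0, "rz": -2.1, "jaw": -1},
    {"tx": 13.7, "ty": -10.8, "tz": 15.8, "rx": 1.8, "ry": 0, "rz": -2.1, "jaw": -1},
    {"tx": 13.7, "ty": -10.8, "tz": 15.8, "rx": 1.8, "ry": 0, "rz": -2.1, "jaw": -1},
    {"tx": 13.7, "ty": -10.8, "tz": 15.8, "rx": 1.8, "ry": 0, "rz": -2.1, "jaw": -1},
    {"tx": 13.7, "ty": -10.8, "tz": 15.8, "rx": 1.8, "ry": 0, "rz": -2.1, "jaw": -1},
    {"tx": 0, "ty": 0, "tz": 0, "rx": 0, "ry": 0, "rz": 0, "jaw": -1}
  ]
}}

```text
t: 21.65
tcp_pos: [0.4346, 0.1901, 0.2075]
tool_rot: [-0.22, 0.718, 0.607, 0.26]
ft_force: [-1.0, 0.4, 0.1]
grip_width: 0.998
finger_force: 0.0
```

```bash
python3 - <<'E'
from kin import *
im=get_image("wrist"); cv2.imwrite("pics/w8.png",im); c=camera_info("wrist")
q,p,R=cur(); print(q.round(2),p.round(4))
for X in((.449,.256,.124),(.449,.256,0)): print(proj("wrist",X,c).round(0))
u,v=proj("wrist",(.449,.256,.124),c).astype(int); g=cv2.cvtColor(im,cv2.COLOR_BGR2GRAY)
m=(g<110).astype(np.uint8); n,l,st,ce=cv2.connectedComponentsWithStats(m[v-70:v+90,u-80:u+80].copy())
for i in range(1,n):
    if st[i,4]>300: print(st[i]+[u-80,v-70,0,0,0],ce[i]+[u-80,v-70])
print(g[v-48:v+75:6,u-72:u+73:6])
Rg=toolR(80,50,1); z=Rg.as_matrix()[:,2]; G=np.array([.449,.256,.068])+.022*z
s=plan(p,R,G-.13*z,Rg,2,q)
s=plan(s[0],s[1],G,Rg,6,s[2])
E
```

```text
[-0.29  0.23  2.06  0.79  1.11 -0.58] [0.4352 0.189  0.2075]
[322. 198.]
[321. 239.]
[  293   127   109   160 11715] [354.67998293 203.77464789]
[[187 188 177 218 244 244 244 244 244 244 244 244 244 244  24  24  26  27
   54  85 211 213 211  49  25]
 [155 148 132 208 244 243 244 244 243 244 244 244 244 244  26  26  27  25
   30  62  77  96  67  55  23]
 [146 144 134 199 237 244 244 244 243 244 244 243 243 244  21  25  25  25
   25  23  53  54  49  25  24]
 [126 146 143 166 234 244 244 244 244 244 243 244 244 244 180  26  20  25
   26  24  26  25  26  25  25]
 [185 173 174 162 187 244 244 244 244 244 166  36  38  51 238  26  21  24
   24  28  26  27 169  58  23]
 [121 142 174 154 228 243 244 243 244  41  41  38  42  36  41  71  25  25
   25  29  24  44 212 211 149]
 [148 155 186 162 216 244 244 244  43  39  43  55  41  42  42  56  70  24
   25  26  29 136 211 210 188]
 [158 161 169 179 218 244 243 244  40  39  49  39  43  49  42  46  41  26
   26  26  51  74 105 178 211]
 [182 183 166 183 219 244 244 211  42  54  40  42  43  44  48  46  45  25
   25  25  41  78 204 212 210]
 [205 202 
[... 945 characters left out ...]
166 161 172 209 228 243 243 243 199 132 131 147 163 163 164 243
   24  23  22  24  25  54  79]
 [142 157 148 141 153 188 230 243 243 244 243 132 163 162 160 163 244 244
   25  22  22  20  23  21  41]
 [143 129 146 131 140 165 166 244 243 243 243 244 241 233 244 244 244 244
   23  25  25  23  23  22  23]]
N=2 t=[-18.6   1.   21.5] r=[-0.1  0.1  0.1]  |t|=28 |r|=0.2
   speed frac 0.36 margin 0.27 end q [-0.3   0.34  2.11  0.86  1.   -0.72] tcp [0.437 0.188 0.151] min/max [0.44 0.19 0.15] [0.44 0.19 0.18]
N=6 t=[-0.   0.  21.7] r=[0. 0. 0.]  |t|=22 |r|=0.0
   speed frac 0.29 margin 0.23 end q [-0.09  0.58  2.15  1.19  0.76 -0.95] tcp [0.451 0.27  0.051] min/max [0.44 0.2  0.05] [0.45 0.27 0.13]
```

Black jar confirmed: cap centre ~(320,196), predicted (322,198). Closing in.

{"op": "apply_moves", "data": {
  "motion": [
    {"tx": -18.6, "ty": 1, "tz": 21.5, "rx": -0.1, "ry": 0.1, "rz": 0.1, "jaw": -1},
    {"tx": -18.6, "ty": 1, "tz": 21.5, "rx": -0.1, "ry": 0.1, "rz": 0.1, "jaw": -1},
    {"tx": 0, "ty": 0, "tz": 21.7, "rx": 0, "ry": 0, "rz": 0, "jaw": -1},
    {"tx": 0, "ty": 0, "tz": 21.7, "rx": 0, "ry": 0, "rz": 0, "jaw": -1},
    {"tx": 0, "ty": 0, "tz": 21.7, "rx": 0, "ry": 0, "rz": 0, "jaw": -1},
    {"tx": 0, "ty": 0, "tz": 21.7, "rx": 0, "ry": 0, "rz": 0, "jaw": -1},
    {"tx": 0, "ty": 0, "tz": 21.7, "rx": 0, "ry": 0, "rz": 0, "jaw": -1},
    {"tx": 0, "ty": 0, "tz": 21.7, "rx": 0, "ry": 0, "rz": 0, "jaw": -1},
    {"tx": 0, "ty": 0, "tz": 0, "rx": 0, "ry": 0, "rz": 0, "jaw": -1}
  ]
}}

```text
t: 22.6
tcp_pos: [0.4524, 0.2689, 0.0496]
tool_rot: [-0.219, 0.721, 0.603, 0.262]
ft_force: [0.6, 0.2, 0.7]
grip_width: 0.998
finger_force: 0.0
```

{"op": "apply_moves", "data": {
  "motion": [
    {"tx": 0, "ty": 0, "tz": 0, "rx": 0, "ry": 0, "rz": 0, "jaw": 1},
    {"tx": 0, "ty": 0, "tz": 0, "rx": 0, "ry": 0, "rz": 0, "jaw": 1},
    {"tx": 0, "ty": 0, "tz": 0, "rx": 0, "ry": 0, "rz": 0, "jaw": 1},
    {"tx": 0, "ty": 0, "tz": 0, "rx": 0, "ry": 0, "rz": 0, "jaw": 1},
    {"tx": 0, "ty": 0, "tz": 0, "rx": 0, "ry": 0, "rz": 0, "jaw": 1},
    {"tx": 0, "ty": 0, "tz": 0, "rx": 0, "ry": 0, "rz": 0, "jaw": 1},
    {"tx": 0, "ty": 0, "tz": 0, "rx": 0, "ry": 0, "rz": 0, "jaw": 1}
  ]
}}

```text
t: 23.3
tcp_pos: [0.4523, 0.2684, 0.0521]
tool_rot: [-0.219, 0.721, 0.603, 0.263]
ft_force: [-3.0, -1.7, 6.3]
grip_width: 0.56
finger_force: 59.8
```

```bash
python3 - <<'E'
from kin import *
q,p,R=cur(); print(q.round(2),p.round(4))
off=R.inv().apply(p-np.array([.449,.256,0])); Rp=toolR(15,50,1)
tgt=np.array([.5375,-.198,.111]); P=lambda d:tgt+Rp.apply(off)+np.array(d); print("place",P([0,0,0]).round(4))
s=plan(p,R,p+[.0,-.02,.19],toolR(80,50,1),7,q)
s=plan(s[0],s[1],np.array([.47,.05,.24]),toolR(50,50,1),8,s[2])
s=plan(s[0],s[1],np.array([.445,-.12,.20]),toolR(20,50,1),8,s[2])
s=plan(s[0],s[1],P([-.10,0,.01]),Rp,4,s[2])
s=plan(s[0],s[1],P([0,0,.01]),Rp,5,s[2])
E
```

```text
[-0.09  0.57  2.15  1.19  0.76 -0.95] [0.4523 0.2684 0.0521]
place [ 0.5502 -0.1958  0.163 ]
N=7 t=[ 15.3   0.5 -22.6] r=[ 0. -0. -0.]  |t|=27 |r|=0.0
   speed frac 0.45 margin 0.24 end q [-0.14  0.19  1.99  0.81  1.1  -0.4 ] tcp [0.452 0.248 0.242] min/max [0.45 0.25 0.08] [0.45 0.27 0.24]
N=8 t=[-17.2  11.9 -14.1] r=[-2.4 -0.   2.9]  |t|=25 |r|=3.7
   speed frac 0.38 margin 0.26 end q [-0.6   0.09  2.12  0.84  1.04 -0.39] tcp [0.47 0.05 0.24] min/max [0.46 0.05 0.24] [0.48 0.22 0.24]
N=8 t=[-15.   15.3  -6.1] r=[-2.4 -0.   2.9]  |t|=22 |r|=3.8
   speed frac 0.30 margin 0.12 end q [-0.98  0.11  2.26  0.97  0.85 -0.45] tcp [ 0.445 -0.12   0.2  ] min/max [ 0.45 -0.12  0.2 ] [0.47 0.03 0.24]
N=4 t=[-7.9 18.4  2.2] r=[-0.8  0.   1. ]  |t|=20 |r|=1.3
   speed frac 0.18 margin 0.13 end q [-1.07  0.23  2.21  1.02  0.82 -0.54] tcp [ 0.45  -0.196  0.173] min/max [ 0.45 -0.2   0.17] [ 0.45 -0.14  0.19]
N=5 t=[14.8  5.2 12.4] r=[0. 0. 0.]  |t|=20 |r|=0.0
   speed frac 0.31 margin 0.19 end q [-0.85  0.31  2.07  1.06  0.72 -0.35] tcp [ 0.55  -0.196  0.173] min/max [ 0.47 -0.2   0.17] [ 0.55 -0.2   0.17]
```

{"op": "apply_moves", "data": {
  "motion": [
    {"tx": 15.3, "ty": 0.5, "tz": -22.6, "rx": 0, "ry": 0, "rz": 0, "jaw": 1},
    {"tx": 15.3, "ty": 0.5, "tz": -22.6, "rx": 0, "ry": 0, "rz": 0, "jaw": 1},
    {"tx": 15.3, "ty": 0.5, "tz": -22.6, "rx": 0, "ry": 0, "rz": 0, "jaw": 1},
    {"tx": 15.3, "ty": 0.5, "tz": -22.6, "rx": 0, "ry": 0, "rz": 0, "jaw": 1},
    {"tx": 15.3, "ty": 0.5, "tz": -22.6, "rx": 0, "ry": 0, "rz": 0, "jaw": 1},
    {"tx": 15.3, "ty": 0.5, "tz": -22.6, "rx": 0, "ry": 0, "rz": 0, "jaw": 1},
    {"tx": 15.3, "ty": 0.5, "tz": -22.6, "rx": 0, "ry": 0, "rz": 0, "jaw": 1}
  ]
}}

```text
t: 24.0
tcp_pos: [0.4518, 0.2479, 0.2423]
tool_rot: [-0.218, 0.721, 0.603, 0.262]
ft_force: [0.6, 0.3, -2.4]
grip_width: 0.565
finger_force: 61.9
```

{"op": "apply_moves", "data": {
  "motion": [
    {"tx": -17.2, "ty": 11.9, "tz": -14.1, "rx": -2.4, "ry": 0, "rz": 2.9, "jaw": 1},
    {"tx": -17.2, "ty": 11.9, "tz": -14.1, "rx": -2.4, "ry": 0, "rz": 2.9, "jaw": 1},
    {"tx": -17.2, "ty": 11.9, "tz": -14.1, "rx": -2.4, "ry": 0, "rz": 2.9, "jaw": 1},
    {"tx": -17.2, "ty": 11.9, "tz": -14.1, "rx": -2.4, "ry": 0, "rz": 2.9, "jaw": 1},
    {"tx": -17.2, "ty": 11.9, "tz": -14.1, "rx": -2.4, "ry": 0, "rz": 2.9, "jaw": 1},
    {"tx": -17.2, "ty": 11.9, "tz": -14.1, "rx": -2.4, "ry": 0, "rz": 2.9, "jaw": 1},
    {"tx": -17.2, "ty": 11.9, "tz": -14.1, "rx": -2.4, "ry": 0, "rz": 2.9, "jaw": 1},
    {"tx": -17.2, "ty": 11.9, "tz": -14.1, "rx": -2.4, "ry": 0, "rz": 2.9, "jaw": 1}
  ]
}}

```text
t: 24.8
tcp_pos: [0.4685, 0.0484, 0.2392]
tool_rot: [-0.143, 0.854, 0.393, 0.309]
ft_force: [-0.2, -0.9, -2.0]
grip_width: 0.559
finger_force: 61.8
```

{"op": "apply_moves", "data": {
  "motion": [
    {"tx": -15, "ty": 15.3, "tz": -6.1, "rx": -2.4, "ry": 0, "rz": 2.9, "jaw": 1},
    {"tx": -15, "ty": 15.3, "tz": -6.1, "rx": -2.4, "ry": 0, "rz": 2.9, "jaw": 1},
    {"tx": -15, "ty": 15.3, "tz": -6.1, "rx": -2.4, "ry": 0, "rz": 2.9, "jaw": 1},
    {"tx": -15, "ty": 15.3, "tz": -6.1, "rx": -2.4, "ry": 0, "rz": 2.9, "jaw": 1},
    {"tx": -15, "ty": 15.3, "tz": -6.1, "rx": -2.4, "ry": 0, "rz": 2.9, "jaw": 1},
    {"tx": -15, "ty": 15.3, "tz": -6.1, "rx": -2.4, "ry": 0, "rz": 2.9, "jaw": 1},
    {"tx": -15, "ty": 15.3, "tz": -6.1, "rx": -2.4, "ry": 0, "rz": 2.9, "jaw": 1},
    {"tx": -15, "ty": 15.3, "tz": -6.1, "rx": -2.4, "ry": 0, "rz": 2.9, "jaw": 1},
    {"tx": 0, "ty": 0, "tz": 0, "rx": 0, "ry": 0, "rz": 0, "jaw": 1}
  ]
}}

```text
t: 25.7
tcp_pos: [0.4418, -0.1213, 0.1988]
tool_rot: [-0.059, 0.927, 0.157, 0.335]
ft_force: [0.0, 0.1, -1.4]
grip_width: 0.561
finger_force: 62.1
```

```bash
python3 - <<'E'
from kin import *
q,p,R=cur(); Rp=toolR(15,50,1); t=np.array([.5502,-.1958,.163]); print(p.round(4))
s=plan(p,R,t+[-.10,0,.009],Rp,4,q)
s=plan(s[0],s[1],t+[0,0,.009],Rp,5,s[2])
E
```

```text
[ 0.4418 -0.1213  0.1988]
N=4 t=[-7.1 18.4  2.8] r=[-0.7  0.1  0.8]  |t|=20 |r|=1.1
   speed frac 0.19 margin 0.13 end q [-1.07  0.23  2.22  1.03  0.82 -0.54] tcp [ 0.45  -0.196  0.172] min/max [ 0.44 -0.2   0.17] [ 0.45 -0.14  0.19]
N=5 t=[14.8  5.2 12.4] r=[0. 0. 0.]  |t|=20 |r|=0.0
   speed frac 0.31 margin 0.19 end q [-0.85  0.31  2.07  1.06  0.72 -0.36] tcp [ 0.55  -0.196  0.172] min/max [ 0.47 -0.2   0.17] [ 0.55 -0.2   0.17]
```

{"op": "apply_moves", "data": {
  "motion": [
    {"tx": -7.1, "ty": 18.4, "tz": 2.8, "rx": -0.7, "ry": 0.1, "rz": 0.8, "jaw": 1},
    {"tx": -7.1, "ty": 18.4, "tz": 2.8, "rx": -0.7, "ry": 0.1, "rz": 0.8, "jaw": 1},
    {"tx": -7.1, "ty": 18.4, "tz": 2.8, "rx": -0.7, "ry": 0.1, "rz": 0.8, "jaw": 1},
    {"tx": -7.1, "ty": 18.4, "tz": 2.8, "rx": -0.7, "ry": 0.1, "rz": 0.8, "jaw": 1},
    {"tx": 0, "ty": 0, "tz": 0, "rx": 0, "ry": 0, "rz": 0, "jaw": 1}
  ]
}}

```text
t: 26.2
tcp_pos: [0.4523, -0.1966, 0.1718]
tool_rot: [-0.046, 0.931, 0.124, 0.34]
ft_force: [-0.3, 0.2, -1.3]
grip_width: 0.554
finger_force: 61.9
```

```bash
python3 - <<'E'
from kin import *
q,p,R=cur(); Rp=toolR(15,50,1); t=np.array([.5502,-.1958,.163]); print(p.round(4),(R.inv()*Rp).as_rotvec(True))
s=plan(p,R,t+[0,0,.009],Rp,5,q)
E
```

```text
[ 0.4523 -0.1966  0.1718] [-0.23102179 -0.19151147  0.09842235]
N=5 t=[14.5  5.  12.2] r=[-0. -0.  0.]  |t|=20 |r|=0.1
   speed frac 0.30 margin 0.19 end q [-0.85  0.31  2.07  1.06  0.72 -0.36] tcp [ 0.55  -0.196  0.172] min/max [ 0.47 -0.2   0.17] [ 0.55 -0.2   0.17]
```

{"op": "apply_moves", "data": {
  "motion": [
    {"tx": 14.5, "ty": 5, "tz": 12.2, "rx": 0, "ry": 0, "rz": 0, "jaw": 1},
    {"tx": 14.5, "ty": 5, "tz": 12.2, "rx": 0, "ry": 0, "rz": 0, "jaw": 1},
    {"tx": 14.5, "ty": 5, "tz": 12.2, "rx": 0, "ry": 0, "rz": 0, "jaw": 1},
    {"tx": 14.5, "ty": 5, "tz": 12.2, "rx": 0, "ry": 0, "rz": 0, "jaw": 1},
    {"tx": 14.5, "ty": 5, "tz": 12.2, "rx": 0, "ry": 0, "rz": 0, "jaw": 1},
    {"tx": -2, "ty": 0, "tz": 2.4, "rx": 0, "ry": 0, "rz": 0, "jaw": 1},
    {"tx": -2, "ty": 0, "tz": 2.4, "rx": 0, "ry": 0, "rz": 0, "jaw": 1},
    {"tx": 0, "ty": 0, "tz": 0, "rx": 0, "ry": 0, "rz": 0, "jaw": 1}
  ]
}}

```text
t: 27.0
tcp_pos: [0.5485, -0.192, 0.1651]
tool_rot: [-0.048, 0.931, 0.125, 0.34]
ft_force: [0.3, 0.4, -3.5]
grip_width: 0.558
finger_force: 61.9
```

{"op": "apply_moves", "data": {
  "motion": [
    {"tx": -0.8, "ty": 0, "tz": 1, "rx": 0, "ry": 0, "rz": 0, "jaw": 1},
    {"tx": -0.5, "ty": 0, "tz": 0.6, "rx": 0, "ry": 0, "rz": 0, "jaw": 1},
    {"tx": 0, "ty": 0, "tz": 0, "rx": 0, "ry": 0, "rz": 0, "jaw": 1}
  ]
}}

```text
t: 27.3
tcp_pos: [0.5494, -0.1932, 0.1637]
tool_rot: [-0.047, 0.931, 0.124, 0.34]
ft_force: [0.4, 0.3, -1.5]
grip_width: 0.557
finger_force: 61.9
```

{"op": "apply_moves", "data": {
  "motion": [
    {"tx": -0.8, "ty": 0, "tz": 0.9, "rx": 0, "ry": 0, "rz": 0, "jaw": 1},
    {"tx": -0.8, "ty": 0, "tz": 0.9, "rx": 0, "ry": 0, "rz": 0, "jaw": 1},
    {"tx": 0, "ty": 0, "tz": 0, "rx": 0, "ry": 0, "rz": 0, "jaw": 1}
  ]
}}

```text
t: 27.6
tcp_pos: [0.5506, -0.193, 0.1631]
tool_rot: [-0.048, 0.93, 0.125, 0.342]
ft_force: [-5.4, 2.3, 11.8]
grip_width: 0.559
finger_force: 62.7
```

Contact; release and withdraw along the tool's heading.

{"op": "apply_moves", "data": {
  "motion": [
    {"tx": 0, "ty": 0, "tz": 0, "rx": 0, "ry": 0, "rz": 0, "jaw": -0.17},
    {"tx": 0, "ty": 0, "tz": 0, "rx": 0, "ry": 0, "rz": 0, "jaw": -0.3},
    {"tx": 0, "ty": 0, "tz": 0, "rx": 0, "ry": 0, "rz": 0, "jaw": -0.48},
    {"tx": 0, "ty": 0, "tz": 0, "rx": 0, "ry": 0, "rz": 0, "jaw": -0.48},
    {"tx": 0, "ty": 0, "tz": 0, "rx": 0, "ry": 0, "rz": 0, "jaw": -0.48}
  ]
}}

```text
t: 28.1
tcp_pos: [0.5498, -0.1933, 0.1613]
tool_rot: [-0.047, 0.931, 0.125, 0.34]
ft_force: [0.2, -0.5, 0.7]
grip_width: 0.741
finger_force: 0.0
```

{"op": "apply_moves", "data": {
  "motion": [
    {"tx": -5, "ty": 0, "tz": -4.2, "rx": 0, "ry": 0, "rz": 0, "jaw": -0.48},
    {"tx": -7.7, "ty": 0, "tz": -6.4, "rx": 0, "ry": 0, "rz": 0, "jaw": -0.48},
    {"tx": -12, "ty": 0, "tz": -10, "rx": 0, "ry": 0, "rz": 0, "jaw": -0.48},
    {"tx": -15, "ty": 0, "tz": -13, "rx": 0, "ry": 0, "rz": 0, "jaw": -0.48},
    {"tx": -15, "ty": 0, "tz": -13, "rx": 0, "ry": 0, "rz": 0, "jaw": -0.48},
    {"tx": -10, "ty": 0, "tz": -13, "rx": 0, "ry": 0, "rz": 0, "jaw": -0.48},
    {"tx": 6, "ty": 0, "tz": -20, "rx": 0, "ry": 0, "rz": 0, "jaw": -0.48},
    {"tx": 6, "ty": 0, "tz": -20, "rx": 0, "ry": 0, "rz": 0, "jaw": -0.48},
    {"tx": 0, "ty": 0, "tz": 0, "rx": 0, "ry": 0, "rz": 0, "jaw": -0.48}
  ]
}}

```text
t: 29.0
tcp_pos: [0.4484, -0.2224, 0.2051]
tool_rot: [-0.046, 0.931, 0.125, 0.341]
ft_force: [0.8, -1.0, 0.2]
grip_width: 0.743
finger_force: 0.0
```

```bash
python3 - <<'E'
from kin import *
b=get_image("wrist"); cv2.imwrite("pics/w9.png",b); print(cur()[1],sense()["t"])
E
```

```text
[ 0.44853249 -0.22195303  0.20421433] 29.05
```

View pics/w9.png

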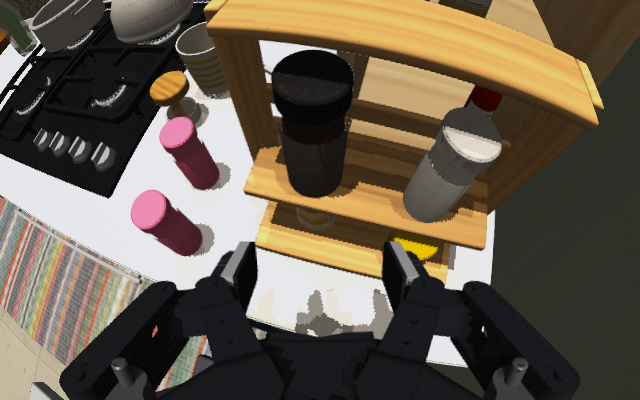

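The black jar (~(315,120)) and steel jar (~(450,170)) both stand in the upper tier with shelf visible in front of their feet. The squat jar (yellow, ~(415,245)) and honey are below, and the pinks and wood-lid jar are untouched. The gripper is clear, so I'm handing in.

```bash
python3 -c "
from cell import *
print(close_job())"
```

```text
the job is handed in; nothing more can be done
None
```

I handed the job in at about 29 s: the squat jar stands in the low tier beside the honey jar, and the black and steel tall jars stand side by side in the upper tier. In the last camera view all three were upright and clear of the gripper, and the honey and wooden-lidded jars looked undisturbed; the hand-in returned no score.

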